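Tip a pail of shelf studs into the sorting tray

TASK

Carry the small metal pail by the black grip of its bail to the wooden step, set it down there upright with its red loop pointing back, away from the sorting tray, and let go. Then take it by the middle of the red loop at its bottom rim, and with its foot against the red stop bar tip it over that bar, well past lying on its side, so that all four brass studs fall into the mint tray; stand the empty pail back upright on the step and let go. Do not bang or jam the pail against the step or tray, and leave the other things on the bench where they are.

Things in the scene. Friction and masses are not known exactly. Their poses are not given: they have to be found in the camera images.
- pail: round aluminium pail, 105 mm high, 80 mm across at the foot (straight for the lowest 14 mm) flaring to 124 mm at the rim, wall 3 mm, floor 5 mm thick; about 0.45 kg empty with its bail (varies by some 40 %). Origin at the centre of the underside, z up through the mouth, x forward (away from the red loop). The bail's ears are at x = -3 mm, y = +-69 mm, z = 92 mm.
- bail (a joint): angle of the bail from the pail's z axis, rad: 0 is straight up, positive leans to the pail's +x, limits +-0.9. It turns about the pail's y axis on tight ears (about 0.035 N m) and stays where it is left.
- bail_grip (a point): middle of the black grip of the bail: a round bar 16 mm thick and 60 mm long along the pail's y, 75 mm from the ears' axis.
- tail (a point): middle of the red tipping loop's bar: round, 11 mm thick, 92 mm long along the pail's y, 24 mm above the pail's underside and 85 mm behind its axis (45 mm clear of the foot to the bar's middle; open between bar and foot). On the step it overhangs the step's back edge.
- toe (a point): foremost point of the pail's foot, on the underside 40 mm ahead of its axis. The loop's bar turns in a light grip (20 N); tilted beyond about 0.8 rad the loaded pail swings nose-down about it and its foot slides back on the step unless it is gripped firmly (about 100 N). The foot drags on the step with some 2 to 5 N.
- station: fixed tipping station: a wooden step, top 100 mm above the bench, 110 mm deep (x) and 190 mm wide (y), with the mint tray joined to its front (+x) side. Origin under the centre of the step at bench level, x towards the tray. The step's top reaches from x = -55 to 55 mm.
- stop (a point): middle of the upper back edge of the red stop bar on the front of the step's top: x = 47 mm, 106 mm above the bench (6 mm above the step). The bar is 8 mm thick and 160 mm long along y.
- tray (a point): centre of the inner floor of the mint tray, 158 mm ahead of the station's origin; axes as the station's. Inside 190 mm (x) by 200 mm (y), walls 45 mm high, floor 5 mm above the bench.
- stud0: brass shelf stud, 40 g: collar disc 22 mm across and 5 mm thick with a 14 mm shank, 32 mm long in all; loose in the pail at the start. Origin at the centre of the collar's flat end, z along the shank.
- stud1: brass shelf stud, 40 g: collar disc 22 mm across and 5 mm thick with a 14 mm shank, 32 mm long in all; loose in the pail at the start. Origin at the centre of the collar's flat end, z along the shank.
- stud2: brass shelf stud, 40 g: collar disc 22 mm across and 5 mm thick with a 14 mm shank, 32 mm long in all; loose in the pail at the start. Origin at the centre of the collar's flat end, z along the shank.
- stud3: brass shelf stud, 40 g: collar disc 22 mm across and 5 mm thick with a 14 mm shank, 32 mm long in all; loose in the pail at the start. Origin at the centre of the collar's flat end, z along the shank.
- spray: bystander: blue spray bottle, 72 mm across, 208 mm high; origin at its underside.
- tape: bystander: cardboard roll, 96 mm across, 45 mm high; origin at its underside.
- driver: bystander: red-handled screwdriver lying on the bench.
- jar: bystander: glass jar with green lid, 68 mm across, 90 mm high; origin at its underside.
- tub: bystander: green open tub, 110 by 150 by 70 mm; origin at its underside.
- carton: bystander: cardboard carton, 120 by 160 by 110 mm; origin at its underside.
- cup: black plastic furniture cup, 42 mm across, 12 mm high, left in the far corner of the mint tray; it does not matter if it gets moved.
There are look-alikes about, which are no part of the job. Of the things like the pail, leave any that is blue; of the rest the smaller one is meant.

How it is judged (in metres and radians):
On the way, in this order (a step that is already met when the one before it is completed fails the run):
1. the pail is lifted clear of the bench by the grip of its bail (height (world z) of pail above 0.05 m and distance between the grasp point and bail_grip below 0.035 m and angle between pail's own z axis and vertical below 0.6 rad), for 0.2 s.
2. the pail stands upright on the step, red loop to the back, let go (x of pail in the frame of station between -0.045 and 0.025 m and y of pail in the frame of station between -0.055 and 0.055 m and z of pail in the frame of station between 0.095 and 0.106 m and angle between pail's own z axis and vertical below 0.1 rad and x of tail in the frame of station below -0.04 m and contact force between the fingers and pail below 0.2 N), for 0.2 s.
3. the pail is tipped past its side (over 100 degrees) over the stop bar, held by the red loop, its foot staying at the bar (angle between pail's own z axis and vertical above 1.75 rad and distance between toe and stop below 0.045 m and distance between the grasp point and tail below 0.035 m), for 0.2 s.
At the end, for the whole second after the job is handed in: All four studs lie at rest in the mint tray (below its 45 mm walls), and the empty pail stands upright (within 0.1 rad) and still on the step: its axis within -45 to +25 mm of the step's centre along x and 55 mm along y, the red loop to the back (x of pail in the frame of station between -0.045 and 0.025 m and y of pail in the frame of station between -0.055 and 0.055 m and z of pail in the frame of station between 0.095 and 0.106 m and angle between pail's own z axis and vertical below 0.1 rad and x of tail in the frame of station below -0.04 m and linear speed of pail below 0.02 m/s and x of stud0 in the frame of tray between -0.1 and 0.1 m and y of stud0 in the frame of tray between -0.105 and 0.105 m and z of each of stud0, stud1, stud2, stud3 in the frame of tray below 0.04 m and linear speed of each of stud0, stud1, stud2, stud3 below 0.03 m/s and x of stud1 in the frame of tray between -0.1 and 0.1 m and y of stud1 in the frame of tray between -0.105 and 0.105 m and x of stud2 in the frame of tray between -0.1 and 0.1 m and y of stud2 in the frame of tray between -0.105 and 0.105 m and x of stud3 in the frame of tray between -0.1 and 0.1 m and y of stud3 in the frame of tray between -0.105 and 0.105 m); the robot touches nothing.
It fails at once if the pail is banged or jammed against the step or tray (over 60 N) (contact force between pail and station above 60 N).
It fails at once if a bystander on the bench (spray bottle, roll, screwdriver, jar, tub or carton) is displaced by more than 40 mm (distance of any of spray, tape, driver, jar, tub, carton from where it was at the start of the episode above 0.04 m).
It also fails if it takes over 72 s, if anything falls off the work surface, if the arm or the gripper's body presses on something with over 40 N, if the wrist force passes 120 N, or if a joint passes its speed limit or range.

ROBOT

A 6-joint arm with a two-finger parallel gripper is mounted at the origin on the work surface. World frame = base frame: x ahead of the robot, y to its left, z up, the work surface at z = 0. Lengths are in m, angles in degrees, forces in N, time in s.
With the tool pointing down it reaches from about 0.375 to 0.9 m from the base axis. Payload 3.1 kg.
Tool frame: the origin (TCP) lies at the very end of the fingers, on their centre line; the grasp point (between the pads) lies 19 mm behind it; z points along the fingers, y is the line along which they close (so a half turn about z gives the same grasp; the last joint's range is limited). The gripper opens to 87 mm and grips with 3 to 60 N. Pads are 19 mm wide; open, the fingers measure 117 mm over their backs; the gripper's body (75 mm by 190 mm) begins 51 mm behind the grasp point.
Start: joints at [-80.93, 30.224, 82.088, -0, 67.689, -10.227], TCP at [0.207, -0.59, 0.223] pointing down, gripper open.
Joint ranges: [-176.69, 176.69], [-43.24, 126.21], [12.49, 139.97], [-82, 262], [0, 151.66], [-163.58, 163.58]. Speed limits (degrees/s): [159.86, 159.86, 180, 180, 180, 180].

INTERFACE

Orientations are given as a 3x3 rotation matrix whose columns are the frame's x, y, z axes.
In Python, from rig import bot gives the robot as it stands.
- The arm moves only by the tool move_arm, never from a script. Its argument "increments" is a list of rows, each an object with "xyz": the shift along the tool's x, y, z in mm, a list of three; "roll": the turn about the tool's z in rad; "grip": the opening in per cent of the stroke, from 0 (shut) to 100 (fully open). A call has 1 to 5 rows; each row shifts and turns the commanded pose from where the row before left it, along the tool's axes as they then stand; what a row does not reach is not made up. A row lasts 1/12 s, in which the tool goes at most 41.7 mm and 7.16 degrees, less where a joint would pass 70% of its speed; a pose out of reach is approached as far as the arm can. A call is refused whole if a number of a shift passes 41.7 or a number of a turn 0.125, either way. A call with a gripper value outside its range is refused whole. The fingers move at their own pace and stop on an object; the grip force is fixed at half the most. Time passes only in rows, so rows that do not move let the fingers close. It gives the time, the measured TCP pose, the force, the opening and the grip force at its end, in the units of the state.
- bot.read_state(): the state, without advancing time (a new reading comes with each control period).
- bot.capture(name): name is "side" or "top"; returns (picture, depth): 384x512x3 uint8, red, green, blue; 384x512 float32, m along the optical axis (not along the pixel's ray), 0 where there is no reading.
- bot.camera_model(name): a dict with "intrinsics" (3x3 intrinsics, pixels), "rvec" (rotation vector, rad) and "tvec" (3), from world to camera coordinates, as OpenCV has them. Camera axes: x right, y down, z forward; pixel columns grow to the right and rows downward; lengths in m; the calibration is good to about 2 mm. A picture is of the moment at which its call begins. camera_model takes no time and is no camera call.
- bot.hand_in(): hands the job in; it is judged then, once.
Trained networks look in the newest picture that a camera, given by its name, has taken for a name from the list of things; names that differ only in an ending like _2 or _b are one class to them, and where a whole thing is asked for, a point or a joint stands for the part that bears it (a point fixed in the world has none). Each returns a list of dicts, best first, with "conf" (0 to 1); they miss things now and then, are a little off and sometimes report something else, mostly with a low value. They report only what shows in the picture. A call takes as long as a camera call. They do not tell look-alikes from the thing itself.
- bot.spot_in(label, camera): "at" ([x, y, z] in m, in the coordinates of the camera as it stood for that picture, good to about 4 mm: the middle of the surface that is visible of it).
- bot.trace(label, camera): "mask" (384x512 bool, what is visible of it).
The state is a dict: "time_s": time; "joint_positions": joint angles; "qvel": joint speeds; "tau": joint torques, N m; "position": TCP position; "tcp_rot": TCP orientation; "force": force on the tool from outside, world axes, zero at the start; "moment": the same for the moment, N m; "opening": opening from 0.0 (shut) to 1.0 (fully open); "grasp_force": force on a finger pad.
Only numpy, scipy, OpenCV 4.12 (cv2) and the standard library are available. Lean on these libraries where they do the work, as an engineer would, in place of code of your own. Each camera call takes 0.05 s, during which the arm holds its last target. There are 200 camera calls.

## Working session

There is one attempt and no reset: what is moved stays moved. The work goes in short steps, Python scripts to look and compute and a tool call to move; the robot and the scene stay as the last step left them, time stands still between calls to the robot, and variables do not carry over. Pictures are saved under pics/ and viewed, at most 10 in all, crops included, and the job is handed in when it is done.

Besides the shell and the picture viewer there is one more tool, called after "Call:" in YAML: its name, and indented under it one key for each argument. move_arm: Moves the arm, as the interface text tells. Its arguments: {"type":"object","properties":{"increments":{"type":"array"}},"required":["increments"]}

```bash
ls; mkdir -p pics
cat > h.py <<'E'
from rig import bot
import cv2, numpy as np
def cam(n):
    m=bot.camera_model(n); R=cv2.Rodrigues(np.array(m["rvec"],float))[0]
    return np.array(m["intrinsics"],float),R,np.array(m["tvec"],float).ravel()
def toworld(n,p):
    K,R,t=cam(n); return R.T@(np.asarray(p,float).reshape(-1,3)-t).T
def px(n,P):
    K,R,t=cam(n); q=K@(R@np.asarray(P,float)+t); return q[:2]/q[2]
def cloud(n,depth,mask):
    K,R,t=cam(n); v,u=np.nonzero(mask&(depth>0)); d=depth[v,u]
    p=np.stack([(u-K[0,2])/K[0,0]*d,(v-K[1,2])/K[1,1]*d,d],1)
    return (p-t)@R
def save(f,im): cv2.imwrite("pics/"+f,im[...,::-1])
E
python3 - <<'E'
from h import *
ims=[]
for n in ("side","top"):
    im,d=bot.capture(n); save(n+"0.png",im); np.save(n+"0.npy",d); ims.append(im)
    for l in ("pail","bail_grip","tail","station","stop","spray","tape","driver","jar","tub","carton"):
        for r in bot.spot_in(l,n):
            w=toworld(n,r["at"]).ravel(); print(n,l,round(r["conf"],2),w.round(3),px(n,w).round())
save("both.png",cv2.resize(np.vstack(ims),None,fx=.78,fy=.78))
s=bot.read_state(); print(s["position"],s["tcp_rot"],s["time_s"],s["opening"])
E
```

```text
pics
side pail 0.97 [ 0.537 -0.214  0.075] [260. 181.]
side pail 0.92 [0.326 0.155 0.072] [285. 238.]
side pail 0.75 [ 0.333 -0.279  0.045] [310. 188.]
side bail_grip 0.41 [0.303 0.147 0.163] [292. 215.]
side bail_grip 0.27 [0.559 0.199 0.054] [217. 238.]
side tail 0.75 [ 0.334 -0.276  0.046] [310. 188.]
side tail 0.74 [0.328 0.154 0.074] [284. 238.]
side tail 0.63 [ 0.538 -0.218  0.077] [260. 181.]
side station 0.97 [0.559 0.195 0.051] [217. 238.]
side station 0.42 [ 0.443 -0.025  0.019] [268. 219.]
side stop 0.68 [0.553 0.196 0.053] [218. 238.]
side spray 0.7 [ 0.738 -0.258  0.108] [221. 165.]
side tape 0.85 [0.351 0.342 0.032] [260. 281.]
side driver 0.45 [ 0.442 -0.024  0.021] [268. 218.]
side jar 0.81 [ 0.461 -0.483  0.06 ] [293. 162.]
side tub 0.75 [0.486 0.476 0.039] [201. 299.]
side carton 0.79 [ 0.595 -0.476  0.099] [266. 152.]
side carton 0.62 [ 0.517 -0.214  0.155] [265. 165.]
side carton 0.41 [ 0.461 -0.485  0.06 ] [293. 162.]
top pail 0.85 [ 0.551 -0.246  0.067] [320. 183.]
top pail 0.75 [ 0.361 -0.3    0.141] [350. 241.]
top pail 0.6 [0.323 0.138 0.066] [197. 268.]
top 
[... 396 characters left out ...]
90.]
top stop 0.94 [0.574 0.141 0.007] [195. 189.]
top stop 0.21 [ 0.513 -0.217  0.161] [316. 189.]
top spray 0.78 [ 0.729 -0.272  0.126] [325. 120.]
top tape 0.91 [0.35  0.326 0.043] [135. 264.]
top driver 0.77 [ 0.407 -0.027  0.023] [252. 237.]
top jar 0.77 [ 0.46  -0.497  0.089] [408. 205.]
top jar 0.57 [ 0.409 -0.029  0.022] [252. 237.]
top jar 0.5 [ 0.548 -0.266  0.028] [325. 187.]
top tub 0.87 [0.483 0.488 0.005] [ 85. 226.]
top carton 0.57 [ 0.595 -0.492  0.111] [402. 160.]
[ 0.20653945 -0.58984711  0.22256383] [[ 9.43816129e-01  3.30471050e-01 -1.14060931e-05]
 [ 3.30471050e-01 -9.43816129e-01 -1.37591871e-06]
 [-1.12199559e-05 -2.47076928e-06 -1.00000000e+00]] 1.2 0.9996385567699356
```

View pics/both.png

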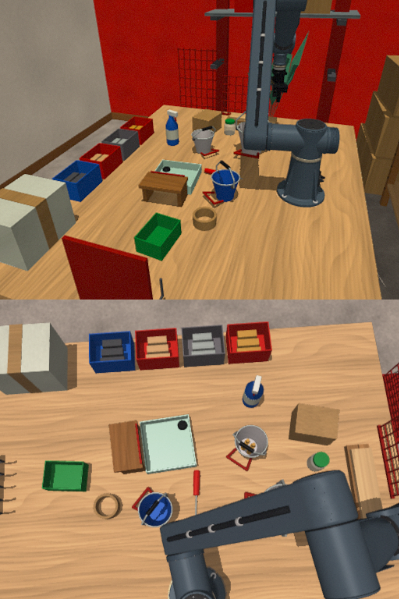

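Run:
```python
from h import *
for n in ("side","top"):
    d=np.load(n+"0.npy")
    for r in bot.trace("pail",n):
        c=cloud(n,d,r["mask"]); 
        print(n,round(r["conf"],2),c.shape,np.median(c,0).round(3),np.percentile(c,[1,99],0).round(3).tolist())
        for z0 in (.09,.1,.105,.11,.12,.13,.14,.15):
            k=c[abs(c[:,2]-z0)<.005]; 
            if len(k)>5: print("   ",z0,len(k),k.min(0)[:2].round(3),k.max(0)[:2].round(3))
    
im=cv2.imread("pics/top0.png"); a=cv2.resize(im[140:280,270:400],None,fx=3.8,fy=3.8,interpolation=cv2.INTER_CUBIC)
im=cv2.imread("pics/side0.png"); b=cv2.resize(im[140:260,230:340],None,fx=2.6,fy=2.6,interpolation=cv2.INTER_CUBIC)
o=np.zeros((max(a.shape[0],b.shape[0]),a.shape[1]+b.shape[1],3),np.uint8); o[:a.shape[0],:a.shape[1]]=a;o[:b.shape[0],a.shape[1]:]=b
cv2.imwrite("pics/crop1.png",o);print(o.shape)
```

```text
side 0.96 (525, 3) [ 0.332 -0.275  0.04 ] [[0.216, -0.381, 0.001], [0.381, 0.078, 0.232]]
    0.09 6 [ 0.333 -0.292] [ 0.351 -0.27 ]
    0.1 12 [ 0.329 -0.365] [ 0.356 -0.266]
    0.105 17 [ 0.328 -0.367] [ 0.357 -0.263]
    0.11 17 [ 0.328 -0.37 ] [ 0.361 -0.261]
    0.12 31 [ 0.328 -0.375] [ 0.377 -0.256]
    0.13 34 [ 0.327 -0.387] [ 0.38 -0.25]
    0.14 38 [ 0.328 -0.379] [ 0.385 -0.253]
    0.15 26 [ 0.327 -0.381] [ 0.381 -0.252]
side 0.74 (811, 3) [ 0.537 -0.216  0.076] [[0.464, -0.31, 0.002], [0.611, -0.166, 0.164]]
    0.09 90 [ 0.494 -0.31 ] [ 0.608 -0.187]
    0.1 100 [ 0.489 -0.31 ] [ 0.611 -0.182]
    0.105 95 [ 0.491 -0.31 ] [ 0.613 -0.18 ]
    0.11 63 [ 0.491 -0.305] [ 0.613 -0.18 ]
    0.13 6 [ 0.563 -0.188] [ 0.577 -0.176]
    0.14 6 [ 0.552 -0.193] [ 0.564 -0.178]
    0.15 13 [ 0.493 -0.244] [ 0.551 -0.179]
side 0.69 (2834, 3) [0.559 0.2   0.053] [[0.471, -0.028, 0.003], [0.688, 0.293, 0.108]]
    0.09 146 [0.47  0.176] [0.655 0.298]
    0.1 1062 [0.469 0.17 ] [0.663 0.296]
    0.105 910 [0.47 0.17] [0.663 0.296]
    0.11 103 [0.494 0.173] [0.653 0.265]
side 0.64 (13
[... 706 characters left out ...]
.094] [0.364 0.17 ]
top 0.69 (240, 3) [ 0.362 -0.303  0.139] [[0.19, -0.349, -0.002], [0.389, -0.186, 0.73]]
    0.13 23 [ 0.358 -0.329] [ 0.384 -0.295]
    0.14 40 [ 0.19  -0.336] [ 0.385 -0.281]
    0.15 47 [ 0.19  -0.335] [ 0.383 -0.274]
top 0.63 (1566, 3) [ 0.552 -0.246  0.067] [[0.458, -0.306, -0.0], [0.609, -0.163, 0.166]]
    0.09 102 [ 0.495 -0.303] [ 0.607 -0.192]
    0.1 159 [ 0.487 -0.31 ] [ 0.611 -0.184]
    0.105 236 [ 0.486 -0.31 ] [ 0.611 -0.184]
    0.11 176 [ 0.486 -0.31 ] [ 0.61  -0.184]
    0.12 10 [ 0.489 -0.305] [ 0.588 -0.181]
    0.13 11 [ 0.486 -0.284] [ 0.575 -0.179]
    0.14 15 [ 0.488 -0.276] [ 0.564 -0.18 ]
    0.15 15 [ 0.489 -0.267] [ 0.551 -0.186]
(532, 780, 3)
```

View pics/crop1.png

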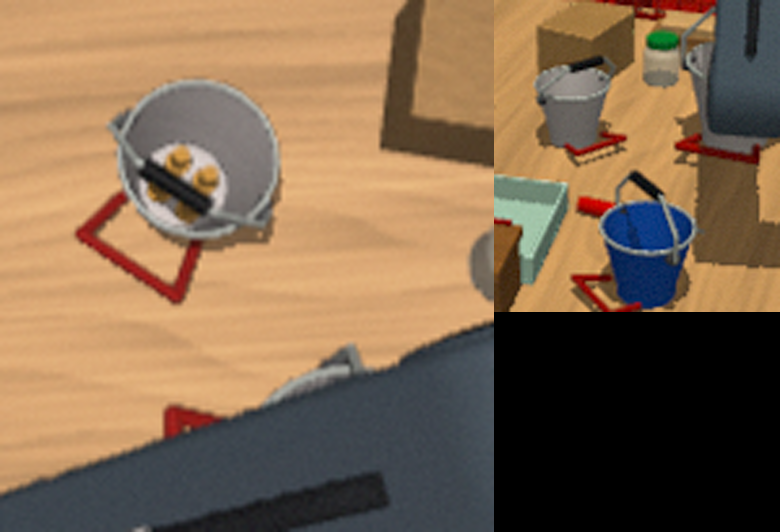

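Call:
move_arm:
  increments:
    - {"xyz": [10, 0, -40], "roll": 0, "grip": 100}
    - {"xyz": [10, 0, -40], "roll": 0, "grip": 100}
    - {"xyz": [10, 0, -40], "roll": 0, "grip": 100}
    - {"xyz": [10, 0, -40], "roll": 0, "grip": 100}
    - {"xyz": [20, 0, -35], "roll": 0, "grip": 100}

```text
time_s: 1.72
position: [0.2624, -0.5706, 0.4206]
tcp_rot: [[0.944, 0.329, -0.0], [0.329, -0.944, -0.003], [-0.001, 0.003, -1.0]]
force: [0.3, -1.3, -0.5]
opening: 0.997
grasp_force: 0.0
```

Call:
move_arm:
  increments:
    - {"xyz": [41, 0, 0], "roll": 0, "grip": 100}
    - {"xyz": [41, 0, 0], "roll": 0, "grip": 100}
    - {"xyz": [41, 0, 0], "roll": 0, "grip": 100}
    - {"xyz": [41, 0, 0], "roll": 0, "grip": 100}
    - {"xyz": [41, 0, 0], "roll": 0, "grip": 100}

```text
time_s: 2.13
position: [0.4582, -0.5013, 0.4177]
tcp_rot: [[0.944, 0.33, 0.0], [0.33, -0.944, -0.0], [0.0, 0.0, -1.0]]
force: [-0.7, -1.6, 0.1]
opening: 0.998
grasp_force: 0.0
```

Call:
move_arm:
  increments:
    - {"xyz": [41, 0, 0], "roll": 0, "grip": 100}
    - {"xyz": [41, 0, 0], "roll": 0, "grip": 100}
    - {"xyz": [41, 0, 0], "roll": 0, "grip": 100}
    - {"xyz": [41, 0, 0], "roll": 0, "grip": 100}
    - {"xyz": [41, 0, 0], "roll": 0, "grip": 100}

```text
time_s: 2.55
position: [0.6518, -0.4334, 0.4175]
tcp_rot: [[0.944, 0.331, -0.0], [0.331, -0.944, 0.0], [-0.0, -0.0, -1.0]]
force: [-0.1, -1.2, -0.5]
opening: 1.0
grasp_force: 0.0
```

Call:
move_arm:
  increments:
    - {"xyz": [41, 0, 0], "roll": 0, "grip": 100}
    - {"xyz": [41, 0, 0], "roll": 0, "grip": 100}
    - {"xyz": [41, 0, 0], "roll": 0, "grip": 100}
    - {"xyz": [41, 0, 0], "roll": 0, "grip": 100}
    - {"xyz": [41, 0, 0], "roll": 0, "grip": 100}

```text
time_s: 2.97
position: [0.8096, -0.3494, 0.3908]
tcp_rot: [[0.944, 0.331, 0.02], [0.331, -0.944, -0.008], [0.016, 0.014, -1.0]]
force: [-0.7, 0.0, 0.6]
opening: 0.998
grasp_force: 0.0
```

Call:
move_arm:
  increments:
    - {"xyz": [41, 0, 0], "roll": 0, "grip": 100}
    - {"xyz": [41, 0, 0], "roll": 0, "grip": 100}
    - {"xyz": [41, 0, 0], "roll": 0, "grip": 100}
    - {"xyz": [41, 0, 0], "roll": 0, "grip": 100}
    - {"xyz": [0, 0, 0], "roll": 0, "grip": 100}

```text
time_s: 3.38
position: [0.8827, -0.2605, 0.3607]
tcp_rot: [[0.937, 0.335, 0.095], [0.339, -0.94, -0.031], [0.078, 0.062, -0.995]]
force: [-0.0, 1.5, -1.1]
opening: 1.001
grasp_force: 0.0
```

Call:
move_arm:
  increments:
    - {"xyz": [-41, 0, 0], "roll": 0, "grip": 100}
    - {"xyz": [-41, 0, 0], "roll": 0, "grip": 100}

```text
time_s: 3.55
position: [0.8116, -0.2914, 0.3527]
tcp_rot: [[0.939, 0.332, 0.094], [0.336, -0.941, -0.035], [0.077, 0.064, -0.995]]
force: [0.9, -1.5, 0.5]
opening: 0.999
grasp_force: 0.0
```

Run:
```python
from h import *
d=np.load("top0.npy"); im=cv2.imread("pics/top0.png")[...,::-1].astype(int)
K,R,t=cam("top"); full=np.ones(d.shape,bool); full&=d>0
c=cloud("top",d,full); v,u=np.nonzero(full); col=im[v,u]
def sel(m): return c[m]
near=np.hypot(c[:,0]-.549,c[:,1]+.247)<.13
red=(col[:,0]>110)&(col[:,1]<70)&(col[:,2]<70)
T=c[near&red]; print("red",len(T),T.mean(0).round(3), T[:,2].min().round(3),T[:,2].max().round(3))
dark=(col.max(1)<60)&near&(c[:,2]>.12); G=c[dark]; print("grip",len(G),G.mean(0).round(4),np.percentile(G,[5,95],0).round(3).tolist())
q=G[:,:2]-G[:,:2].mean(0); print("grip dir",np.linalg.svd(q,full_matrices=False)[2][0].round(3))
rim=c[near&(abs(c[:,2]-.105)<.005)&~red]; (x,y),(w,h),a=cv2.minAreaRect(rim[:,:2].astype(np.float32)); 
ctr=cv2.minEnclosingCircle(rim[:,:2].astype(np.float32)); print("rim",ctr)
# tail bar corners
k=(T[:,2]<.05); print("tail bar rect",cv2.boxPoints(cv2.minAreaRect(T[k][:,:2].astype(np.float32))).round(3).tolist())
# station
s=(c[:,0]>.44)&(c[:,0]<.72)&(c[:,1]>-.02)&(c[:,1]<.36)
st=c[s&(abs(c[:,2]-.1)<.006)]; r=cv2.minAreaRect(st[:,:2].astype(np.float32)); print("step",r,st[:,2].mean())
rs=c[s&(col[:,0]>110)&(col[:,1]<70)&(col[:,2]<70)&(c[:,2]>.09)]; print("stop",len(rs),cv2.minAreaRect(rs[:,:2].astype(np.float32)) if len(rs)>3 else "",rs.mean(0) if len(rs) else "")
w=c[s&(c[:,2]>.04)&(c[:,2]<.052)]; print("traywall",cv2.minAreaRect(w[:,:2].astype(np.float32)))
# obstacles
for n in ("top","side"):
    dd=np.load(n+"0.npy"); P=cloud(n,dd,dd>0)
    m=(P[:,0]>-.4)&(P[:,0]<.3)&(P[:,1]<-.65)&(P[:,1]>-1.5)&(P[:,2]>.02); print(n,m.sum(), np.percentile(P[m],[1,50,99],0).round(2).tolist() if m.any() else "")
    m=(P[:,1]<-.6)&(P[:,0]>-.4)&(P[:,0]<.6); print(" minY",P[m][:,1].min() if m.any() else "", np.histogram(P[m][:,1],8))
```

```text
red 178 [ 0.489 -0.201  0.026] -0.001 0.038
grip 94 [ 0.513  -0.2173  0.1628] [[0.496, -0.236, 0.156], [0.529, -0.197, 0.169]]
grip dir [-0.638 -0.77 ]
rim ((0.5436639189720154, -0.24211189150810242), 0.0717674195766449)
tail bar rect [[0.4449999928474426, -0.2280000001192093], [0.48500001430511475, -0.2619999945163727], [0.5490000247955322, -0.18700000643730164], [0.5090000033378601, -0.15299999713897705]]
step ((0.5671228766441345, 0.23241931200027466), (0.19164103269577026, 0.11104217916727066), 4.564735412597656) 0.10070804408833195
stop 148 ((0.570344865322113, 0.18254084885120392), (0.15587985515594482, 0.009613558650016785), 4.803794860839844) [0.57020641 0.18253087 0.1058906 ]
traywall ((0.576263427734375, 0.12169809639453888), (0.21262530982494354, 0.2929927706718445), 4.63895320892334)
top 373 [[0.24, -0.72, 0.05], [0.28, -0.68, 0.06], [0.3, -0.65, 0.06]]
 minY -0.8489417843608975 (array([ 507, 1124, 1353,  936, 1366, 1308, 1786,  530]), array([-0.84894178, -0.81782536, -0.78670893, -0.75559251, -0.72447608,
       -0.69335966, -0.66224323, -0.63112681, -0.60001038]))
side 3613 [[-0.18, -1.5, 0.03], [-0.08, -1.21, 0.51], [0.24, -0.68, 0.72]]
 minY -2.0433442464268445 (array([10609,    45,   454,   311,  2470,  1791,   675,   862]), array([-2.04334425, -1.86303278, -1.68272131, -1.50240984, -1.32209837,
       -1.14178691, -0.96147544, -0.78116397, -0.6008525 ]))
```

Call:
move_arm:
  increments:
    - {"xyz": [-26.4, -17.5, 7.1], "roll": 0, "grip": 100}
    - {"xyz": [-26.4, -17.5, 7.1], "roll": 0, "grip": 100}
    - {"xyz": [-26.4, -17.5, 7.1], "roll": 0, "grip": 100}
    - {"xyz": [-26.4, -17.5, 7.1], "roll": 0, "grip": 100}
    - {"xyz": [-26.4, -17.5, 7.1], "roll": 0, "grip": 100}

```text
time_s: 3.97
position: [0.6585, -0.2563, 0.3072]
tcp_rot: [[0.94, 0.327, 0.098], [0.332, -0.943, -0.037], [0.08, 0.068, -0.995]]
force: [0.3, -0.0, -0.2]
opening: 1.003
grasp_force: 0.0
```

Call:
move_arm:
  increments:
    - {"xyz": [-26.4, -17.5, 7.1], "roll": 0, "grip": 100}
    - {"xyz": [-26.4, -17.5, 7.1], "roll": 0, "grip": 100}
    - {"xyz": [-26.4, -17.5, 7.1], "roll": 0, "grip": 100}
    - {"xyz": [-26.4, -17.5, 7.1], "roll": 0, "grip": 100}
    - {"xyz": [-26.4, -17.5, 7.1], "roll": 0, "grip": 100}

```text
time_s: 4.38
position: [0.5096, -0.2189, 0.2555]
tcp_rot: [[0.94, 0.327, 0.098], [0.332, -0.943, -0.038], [0.08, 0.068, -0.994]]
force: [-0.5, -0.0, 0.7]
opening: 0.996
grasp_force: 0.0
```

Call:
move_arm:
  increments:
    - {"xyz": [0, 0, 0], "roll": -0.105, "grip": 100}
    - {"xyz": [0, 0, 0], "roll": -0.105, "grip": 100}
    - {"xyz": [0, 0, 0], "roll": -0.105, "grip": 100}
    - {"xyz": [0, 0, 0], "roll": -0.105, "grip": 100}
    - {"xyz": [0, 0, 0], "roll": -0.105, "grip": 100}

```text
time_s: 4.8
position: [0.5111, -0.2195, 0.2559]
tcp_rot: [[0.646, 0.757, 0.098], [0.763, -0.646, -0.038], [0.035, 0.099, -0.995]]
force: [-0.3, -0.3, 0.2]
opening: 1.001
grasp_force: 0.0
```

```bash
cat >> h.py <<'E'
def go(P,rows=None):
    s=bot.read_state(); R=np.array(s["tcp_rot"]); d=R.T@(np.array(P)-np.array(s["position"]))*1e3
    n=rows or int(np.ceil(np.linalg.norm(d)/38)); print("t",round(s["time_s"],2),"tool delta",d.round(1),"rows",n,"each",(d/n).round(1),"open",round(s["opening"],3))
E
python3 -c "
from h import *
go([.515,-.218,.138]); print(np.array(bot.read_state()['tcp_rot']).round(3))"
```

```text
t 4.8 tool delta [ -0.4  -9.6 117.6] rows 4 each [-0.1 -2.4 29.4] open 1.001
[[ 0.646  0.757  0.098]
 [ 0.763 -0.646 -0.038]
 [ 0.035  0.099 -0.995]]
```

Call:
move_arm:
  increments:
    - {"xyz": [0, -2.4, 29.4], "roll": 0, "grip": 100}
    - {"xyz": [0, -2.4, 29.4], "roll": 0, "grip": 100}
    - {"xyz": [0, -2.4, 29.4], "roll": 0, "grip": 100}
    - {"xyz": [0, -2.4, 29.4], "roll": 0, "grip": 100}
    - {"xyz": [0, 0, 0], "roll": 0, "grip": 60}

```text
time_s: 5.22
position: [0.5121, -0.2153, 0.1328]
tcp_rot: [[0.65, 0.755, 0.088], [0.759, -0.65, -0.031], [0.034, 0.087, -0.996]]
force: [-0.4, -0.1, -0.4]
opening: 0.972
grasp_force: 0.0
```

Call:
move_arm:
  increments:
    - {"xyz": [0, 0, 0], "roll": 0, "grip": 0}
    - {"xyz": [0, 0, 0], "roll": 0, "grip": 0}
    - {"xyz": [0, 0, 0], "roll": 0, "grip": 0}
    - {"xyz": [0, 0, 0], "roll": 0, "grip": 0}
    - {"xyz": [0, 0, 0], "roll": 0, "grip": 0}

```text
time_s: 5.63
position: [0.5165, -0.2176, 0.1393]
tcp_rot: [[0.649, 0.754, 0.1], [0.76, -0.649, -0.039], [0.036, 0.101, -0.994]]
force: [0.7, -0.3, -0.2]
opening: 0.63
grasp_force: 0.0
```

Call:
move_arm:
  increments:
    - {"xyz": [0, 0, 0], "roll": 0, "grip": 0}
    - {"xyz": [0, 0, 0], "roll": 0, "grip": 0}
    - {"xyz": [0, 0, 0], "roll": 0, "grip": 0}

```text
time_s: 5.88
position: [0.5158, -0.2171, 0.1379]
tcp_rot: [[0.649, 0.754, 0.098], [0.76, -0.649, -0.037], [0.035, 0.099, -0.994]]
force: [-0.4, -0.3, 0.6]
opening: 0.404
grasp_force: 0.0
```

Call:
move_arm:
  increments:
    - {"xyz": [0, 0, 0], "roll": 0, "grip": 0}
    - {"xyz": [0, 0, 0], "roll": 0, "grip": 0}
    - {"xyz": [0, 0, 0], "roll": 0, "grip": 0}
    - {"xyz": [0, 0, 0], "roll": 0, "grip": 0}
    - {"xyz": [0, 0, 0], "roll": 0, "grip": 0}

```text
time_s: 6.3
position: [0.516, -0.2171, 0.1375]
tcp_rot: [[0.649, 0.754, 0.098], [0.76, -0.649, -0.037], [0.036, 0.099, -0.994]]
force: [1.3, 0.4, -0.6]
opening: 0.174
grasp_force: 29.8
```

Call:
move_arm:
  increments:
    - {"xyz": [0, 0, -10], "roll": 0, "grip": 0}
    - {"xyz": [0, 0, -20], "roll": 0, "grip": 0}
    - {"xyz": [0, 0, -30], "roll": 0, "grip": 0}
    - {"xyz": [0, 0, -30], "roll": 0, "grip": 0}
    - {"xyz": [0, 0, -30], "roll": 0, "grip": 0}

```text
time_s: 6.72
position: [0.5016, -0.2111, 0.2567]
tcp_rot: [[0.649, 0.755, 0.092], [0.76, -0.649, -0.033], [0.035, 0.092, -0.995]]
force: [1.1, -0.6, -6.0]
opening: 0.168
grasp_force: 30.0
```

Call:
move_arm:
  increments:
    - {"xyz": [0, 0, -30], "roll": 0, "grip": 0}
    - {"xyz": [0, 0, -30], "roll": 0, "grip": 0}
    - {"xyz": [0, 0, -20], "roll": 0, "grip": 0}
    - {"xyz": [0, 0, -10], "roll": 0, "grip": 0}
    - {"xyz": [0, 0, 0], "roll": 0, "grip": 0}

```text
time_s: 7.13
position: [0.4949, -0.2092, 0.3482]
tcp_rot: [[0.649, 0.754, 0.099], [0.76, -0.649, -0.038], [0.036, 0.1, -0.994]]
force: [0.6, -0.5, -6.0]
opening: 0.174
grasp_force: 30.0
```

Run:
```python
from h import *
s=bot.read_state(); R=np.array(s["tcp_rot"]); print("grasp",(np.array(s["position"])-.019*R[:,2]).round(4))
im,d=bot.capture("side"); save("s1.png",im); np.save("s1.npy",d)
im2,d2=bot.capture("top"); save("t1.png",im2); np.save("t1.npy",d2)
a=cv2.resize(im[60:260,180:380],None,fx=2,fy=2); b=cv2.resize(im2[90:290,230:430],None,fx=2,fy=2)
save("c1.png",np.hstack([a,b]))
```

```text
grasp [ 0.4931 -0.2084  0.3671]
```

View pics/c1.png

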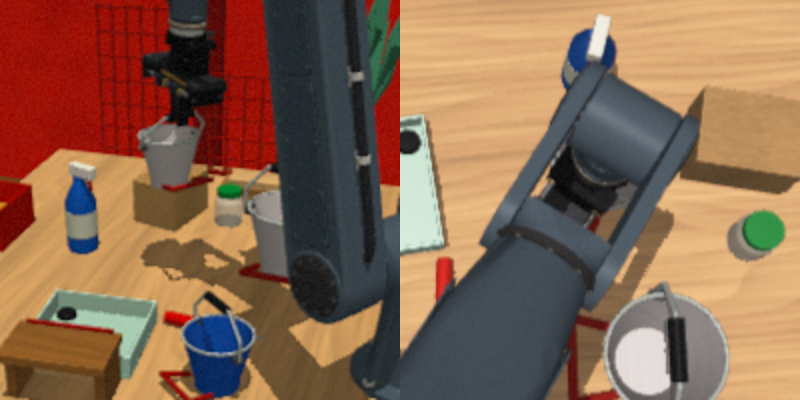

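Call:
move_arm:
  increments:
    - {"xyz": [0, 0, 0], "roll": 0.06, "grip": 0}
    - {"xyz": [0, 0, 0], "roll": 0.08, "grip": 0}
    - {"xyz": [0, 0, 0], "roll": 0.08, "grip": 0}
    - {"xyz": [0, 0, 0], "roll": 0.08, "grip": 0}
    - {"xyz": [0, 0, 0], "roll": 0.08, "grip": 0}

```text
time_s: 7.65
position: [0.4938, -0.2082, 0.3432]
tcp_rot: [[0.885, 0.457, 0.092], [0.461, -0.887, -0.033], [0.066, 0.071, -0.995]]
force: [-0.3, -0.6, -6.1]
opening: 0.175
grasp_force: 30.0
```

Call:
move_arm:
  increments:
    - {"xyz": [0, 0, 0], "roll": 0.08, "grip": 0}
    - {"xyz": [0, 0, 0], "roll": 0.08, "grip": 0}
    - {"xyz": [0, 0, 0], "roll": 0.08, "grip": 0}
    - {"xyz": [0, 0, 0], "roll": 0.08, "grip": 0}
    - {"xyz": [0, 0, 0], "roll": 0.08, "grip": 0}

```text
time_s: 8.07
position: [0.4938, -0.2083, 0.3432]
tcp_rot: [[0.993, 0.076, 0.092], [0.079, -0.996, -0.033], [0.089, 0.04, -0.995]]
force: [-0.1, -0.7, -6.0]
opening: 0.17
grasp_force: 30.0
```

```bash
python3 -c "
from h import *
go([.569,.234,.348],18); print(np.array(bot.read_state()['tcp_rot']).round(3))"
```

```text
t 8.07 tool delta [ 110.1 -434.8  -12.4] rows 18 each [  6.1 -24.2  -0.7] open 0.17
[[ 0.993  0.076  0.092]
 [ 0.079 -0.996 -0.033]
 [ 0.089  0.04  -0.995]]
```

Call:
move_arm:
  increments:
    - {"xyz": [3, -12, -0.7], "roll": 0, "grip": 0}
    - {"xyz": [6.1, -24.2, -0.7], "roll": 0, "grip": 0}
    - {"xyz": [6.1, -24.2, -0.7], "roll": 0, "grip": 0}
    - {"xyz": [6.1, -24.2, -0.7], "roll": 0, "grip": 0}
    - {"xyz": [6.1, -24.2, -0.7], "roll": 0, "grip": 0}

```text
time_s: 8.48
position: [0.5121, -0.0959, 0.3455]
tcp_rot: [[0.992, 0.082, 0.093], [0.085, -0.996, -0.034], [0.09, 0.041, -0.995]]
force: [0.8, 0.4, -6.0]
opening: 0.176
grasp_force: 30.0
```

Call:
move_arm:
  increments:
    - {"xyz": [6.1, -24.2, -0.7], "roll": 0, "grip": 0}
    - {"xyz": [6.1, -24.2, -0.7], "roll": 0, "grip": 0}
    - {"xyz": [6.1, -24.2, -0.7], "roll": 0, "grip": 0}
    - {"xyz": [6.1, -24.2, -0.7], "roll": 0, "grip": 0}
    - {"xyz": [6.1, -24.2, -0.7], "roll": 0, "grip": 0}

```text
time_s: 8.9
position: [0.5323, 0.0272, 0.3465]
tcp_rot: [[0.992, 0.082, 0.093], [0.086, -0.996, -0.035], [0.09, 0.043, -0.995]]
force: [0.3, -0.4, -6.4]
opening: 0.175
grasp_force: 30.0
```

Call:
move_arm:
  increments:
    - {"xyz": [6.1, -24.2, -0.7], "roll": 0, "grip": 0}
    - {"xyz": [6.1, -24.2, -0.7], "roll": 0, "grip": 0}
    - {"xyz": [6.1, -24.2, -0.7], "roll": 0, "grip": 0}
    - {"xyz": [6.1, -24.2, -0.7], "roll": 0, "grip": 0}
    - {"xyz": [6.1, -24.2, -0.7], "roll": 0, "grip": 0}

```text
time_s: 9.32
position: [0.5524, 0.1502, 0.3473]
tcp_rot: [[0.992, 0.083, 0.093], [0.086, -0.996, -0.036], [0.09, 0.044, -0.995]]
force: [0.5, 0.2, -6.5]
opening: 0.175
grasp_force: 30.0
```

Call:
move_arm:
  increments:
    - {"xyz": [6.1, -24.2, -0.7], "roll": 0, "grip": 0}
    - {"xyz": [6.1, -24.2, 0], "roll": 0, "grip": 0}
    - {"xyz": [6.1, -16, 0], "roll": 0, "grip": 0}
    - {"xyz": [3, -8, 0], "roll": 0, "grip": 0}
    - {"xyz": [0, 0, 0], "roll": 0, "grip": 0}

```text
time_s: 9.73
position: [0.5685, 0.2243, 0.3469]
tcp_rot: [[0.992, 0.084, 0.095], [0.088, -0.996, -0.035], [0.091, 0.043, -0.995]]
force: [-0.2, 0.0, -6.1]
opening: 0.178
grasp_force: 30.0
```

```bash
cat >> h.py <<'E'
def station(P):
    c=np.array([.567,.232,0]); x=np.array([.080,-.997,0]); y=np.array([.997,.080,0])
    q=np.atleast_2d(P)-c; return np.stack([q@x,q@y,q[:,2]],1)
def pailpts(n,f=None):
    im,d=bot.capture(n); 
    if f: save(f,im)
    c=cloud(n,d,d>0); v,u=np.nonzero(d>0); col=im[v,u].astype(int)
    return im,station(c),col,u,v
E
python3 - <<'E'
from h import *
s=bot.read_state(); R=np.array(s["tcp_rot"]); g=np.array(s["position"])-.019*R[:,2]; print("grasp st",station(g).round(4),R.round(3).tolist())
im,c,col,u,v=pailpts("side","s2.png")
red=(col[:,0]>100)&(col[:,1]<70)&(col[:,2]<70)&(abs(c[:,0])<.2)&(abs(c[:,1])<.15)&(c[:,2]>.12)&(c[:,2]<.3)
T=c[red]; print("red",len(T),np.percentile(T,[2,50,98],0).round(3).tolist())
grey=(abs(col[:,0]-col[:,2])<25)&(col.max(1)>90)&(abs(c[:,0])<.12)&(abs(c[:,1])<.12)&(c[:,2]>.12)&(c[:,2]<.36)
G=c[grey]; print("grey",len(G),np.percentile(G,[1,50,99],0).round(3).tolist())
save("c2.png",cv2.resize(im[80:290,130:330],None,fx=2.8,fy=2.8,interpolation=cv2.INTER_CUBIC))
E
```

```text
grasp st [[ 0.007  -0.0009  0.3659]] [[0.992, 0.084, 0.095], [0.088, -0.996, -0.035], [0.091, 0.043, -0.995]]
red 107 [[-0.056, -0.044, 0.227], [-0.052, 0.005, 0.24], [-0.004, 0.048, 0.246]]
grey 1105 [[-0.018, -0.06, 0.215], [0.006, -0.002, 0.282], [0.103, 0.062, 0.347]]
```

View pics/c2.png

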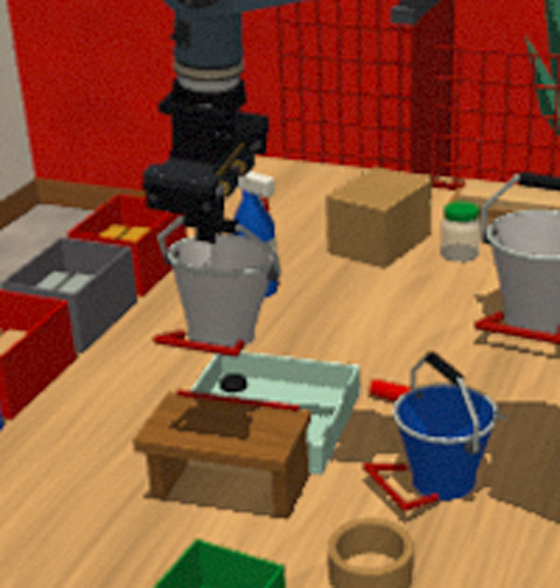

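```bash
python3 -c "
from h import *
p=np.array(bot.read_state()['position']); x=np.array([.080,-.997,0])
go(p-.036*x+[0,0,-.085],8)"
```

```text
t 9.78 tool delta [ -7.5 -39.8  82.9] rows 8 each [-0.9 -5.  10.4] open 0.174
```

Call:
move_arm:
  increments:
    - {"xyz": [-0.9, -5, 10.4], "roll": 0, "grip": 0}
    - {"xyz": [-0.9, -5, 10.4], "roll": 0, "grip": 0}
    - {"xyz": [-0.9, -5, 10.4], "roll": 0, "grip": 0}
    - {"xyz": [-0.9, -5, 10.4], "roll": 0, "grip": 0}
    - {"xyz": [-0.9, -5, 10.4], "roll": 0, "grip": 0}

```text
time_s: 10.2
position: [0.5672, 0.2442, 0.2939]
tcp_rot: [[0.992, 0.079, 0.096], [0.083, -0.996, -0.037], [0.092, 0.045, -0.995]]
force: [0.3, 0.1, -6.5]
opening: 0.173
grasp_force: 30.0
```

Call:
move_arm:
  increments:
    - {"xyz": [-0.9, -5, 10.4], "roll": 0, "grip": 0}
    - {"xyz": [-0.9, -5, 10.4], "roll": 0, "grip": 0}
    - {"xyz": [-0.9, -5, 10.4], "roll": 0, "grip": 0}
    - {"xyz": [0, 0, 0], "roll": 0, "grip": 0}

```text
time_s: 10.53
position: [0.5653, 0.2586, 0.2605]
tcp_rot: [[0.992, 0.081, 0.093], [0.084, -0.996, -0.037], [0.089, 0.045, -0.995]]
force: [-0.5, -0.7, -7.0]
opening: 0.17
grasp_force: 30.0
```

```bash
cat >> h.py <<'E'
def look(f,z0=.09,z1=.3,R=.15):
    im,c,col,u,v=pailpts("side",f)
    red=(col[:,0]>100)&(col[:,1]<70)&(col[:,2]<70)&(c[:,0]>-.2)&(c[:,0]<R)&(abs(c[:,1])<.15)&(c[:,2]>z0)&(c[:,2]<z1)
    red&=~((abs(c[:,0]-.05)<.012)&(c[:,2]<.112))
    T=c[red]; print("red",len(T),np.percentile(T,[2,25,50,75,98],0).round(3).tolist() if len(T) else "")
    grey=(abs(col[:,0]-col[:,2])<25)&(col.max(1)>90)&(abs(c[:,0])<R)&(abs(c[:,1])<.12)&(c[:,2]>z0)&(c[:,2]<z1)
    G=c[grey]; print("grey",len(G),np.percentile(G,[1,50,99],0).round(3).tolist() if len(G) else "")
    for z in np.arange(z0,z1,.02):
        k=G[abs(G[:,2]-z)<.006]
        if len(k)>8: print("  z%.3f"%z,"xmin %.3f y %.3f..%.3f"%(np.percentile(k[:,0],3),*np.percentile(k[:,1],[2,98])))
    s=bot.read_state(); Rr=np.array(s["tcp_rot"]); print("t",round(s["time_s"],2),"grasp st",station(np.array(s["position"])-.019*Rr[:,2]).round(4),"F",np.round(s["force"],1))
    return im
E
python3 -c "
from h import *
look('s3.png')"
```

```text
red 163 [[-0.086, -0.093, 0.091], [-0.082, -0.038, 0.103], [-0.075, 0.003, 0.145], [-0.055, 0.042, 0.148], [-0.002, 0.084, 0.153]]
grey 1114 [[-0.052, -0.06, 0.108], [-0.02, -0.002, 0.191], [0.066, 0.06, 0.264]]
  z0.110 xmin 0.004 y -0.053..-0.008
  z0.130 xmin -0.036 y -0.032..0.034
  z0.150 xmin -0.038 y -0.038..0.035
  z0.170 xmin -0.042 y -0.044..0.042
  z0.190 xmin -0.045 y -0.049..0.052
  z0.210 xmin -0.050 y -0.052..0.058
  z0.230 xmin -0.055 y -0.068..0.061
  z0.250 xmin -0.019 y -0.064..0.064
  z0.270 xmin -0.029 y -0.049..0.048
t 10.58 grasp st [[-0.0272 -0.0008  0.2807]] F [-0.3  0.5 -6.2]
```

Call:
move_arm:
  increments:
    - {"xyz": [0, -4, 4], "roll": 0, "grip": 0}
    - {"xyz": [0, -4, 4], "roll": 0, "grip": 0}
    - {"xyz": [0, 0, 3], "roll": 0, "grip": 0}
    - {"xyz": [0, 0, 2], "roll": 0, "grip": 0}
    - {"xyz": [0, 0, 2], "roll": 0, "grip": 0}

```text
time_s: 11.0
position: [0.5678, 0.2652, 0.2484]
tcp_rot: [[0.992, 0.08, 0.098], [0.084, -0.996, -0.037], [0.094, 0.045, -0.995]]
force: [0.2, 1.0, -6.2]
opening: 0.172
grasp_force: 30.0
```

Call:
move_arm:
  increments:
    - {"xyz": [0, 0, 2], "roll": 0, "grip": 0}
    - {"xyz": [0, 0, 2], "roll": 0, "grip": 0}

```text
time_s: 11.17
position: [0.5688, 0.2653, 0.2449]
tcp_rot: [[0.992, 0.08, 0.099], [0.083, -0.996, -0.036], [0.096, 0.044, -0.994]]
force: [1.1, 0.5, 0.9]
opening: 0.17
grasp_force: 30.0
```

Call:
move_arm:
  increments:
    - {"xyz": [0, 0, 1.5], "roll": 0, "grip": 0}
    - {"xyz": [0, 0, 1], "roll": 0, "grip": 0}

```text
time_s: 11.33
position: [0.5706, 0.266, 0.2443]
tcp_rot: [[0.991, 0.08, 0.104], [0.083, -0.996, -0.035], [0.1, 0.043, -0.994]]
force: [2.1, 2.7, 4.3]
opening: 0.177
grasp_force: 30.0
```

```bash
python3 -c "
from h import *
look('s4.png')"
```

```text
red 131 [[-0.09, -0.088, 0.091], [-0.086, -0.037, 0.1], [-0.065, -0.0, 0.127], [-0.055, 0.048, 0.13], [0.026, 0.083, 0.136]]
grey 1093 [[-0.058, -0.058, 0.105], [-0.025, 0.002, 0.175], [0.061, 0.065, 0.25]]
  z0.110 xmin -0.038 y -0.028..0.036
  z0.130 xmin -0.042 y -0.031..0.033
  z0.150 xmin -0.045 y -0.037..0.041
  z0.170 xmin -0.049 y -0.041..0.056
  z0.190 xmin -0.054 y -0.046..0.063
  z0.210 xmin -0.061 y -0.054..0.066
  z0.230 xmin -0.024 y -0.065..0.072
  z0.250 xmin -0.033 y -0.049..0.034
t 11.38 grasp st [[-0.0344  0.0044  0.2631]] F [0.4 2.6 4.5]
```

Call:
move_arm:
  increments:
    - {"xyz": [0, 0, -1], "roll": 0, "grip": 60}
    - {"xyz": [0, 0, 0], "roll": 0, "grip": 60}
    - {"xyz": [0, 0, 0], "roll": 0, "grip": 60}
    - {"xyz": [0, 0, 0], "roll": 0, "grip": 60}
    - {"xyz": [0, 0, 0], "roll": 0, "grip": 60}

```text
time_s: 11.8
position: [0.568, 0.2648, 0.2427]
tcp_rot: [[0.992, 0.08, 0.097], [0.084, -0.996, -0.038], [0.093, 0.045, -0.995]]
force: [0.4, 0.6, -0.3]
opening: 0.467
grasp_force: 0.0
```

Call:
move_arm:
  increments:
    - {"xyz": [0, 0, -10], "roll": 0, "grip": 60}
    - {"xyz": [0, 0, -25], "roll": 0, "grip": 60}
    - {"xyz": [0, 0, -40], "roll": 0, "grip": 60}
    - {"xyz": [0, 0, -40], "roll": 0, "grip": 60}
    - {"xyz": [0, 0, -40], "roll": 0, "grip": 60}

```text
time_s: 12.22
position: [0.5525, 0.2707, 0.3992]
tcp_rot: [[0.992, 0.08, 0.097], [0.084, -0.996, -0.037], [0.093, 0.045, -0.995]]
force: [0.4, 0.4, -0.6]
opening: 0.595
grasp_force: 0.0
```

```bash
python3 -c "
from h import *
look('s5.png'); s=bot.read_state(); print(np.array(s['position']).round(3),np.round(s['joint_positions'],1),bot.capture('top')[0].shape)
import cv2
"
```

```text
red 184 [[-0.09, -0.09, 0.09], [-0.086, -0.03, 0.098], [-0.082, 0.002, 0.125], [-0.056, 0.04, 0.129], [-0.026, 0.08, 0.132]]
grey 1150 [[-0.06, -0.06, 0.103], [-0.023, 0.005, 0.175], [0.058, 0.068, 0.253]]
  z0.110 xmin -0.040 y -0.073..0.036
  z0.130 xmin -0.043 y -0.032..0.033
  z0.150 xmin -0.047 y -0.036..0.048
  z0.170 xmin -0.052 y -0.040..0.062
  z0.190 xmin -0.057 y -0.044..0.065
  z0.210 xmin -0.062 y -0.058..0.072
  z0.230 xmin -0.025 y -0.062..0.051
  z0.250 xmin -0.035 y -0.046..0.057
t 12.27 grasp st [[-0.0419 -0.01    0.4287]] F [1.8 0.6 5.6]
[0.556 0.272 0.41 ] [ 17.6  19.   71.5  -3.7  83.8 103.1] (384, 512, 3)
```

Call:
move_arm:
  increments:
    - {"xyz": [2.5, 37, -5], "roll": 0, "grip": 40}
    - {"xyz": [2.5, 37, -5], "roll": 0, "grip": 40}
    - {"xyz": [2.5, 37, -5], "roll": 0, "grip": 40}
    - {"xyz": [2.5, 37, -5], "roll": 0, "grip": 40}
    - {"xyz": [2.5, 37, -5], "roll": 0, "grip": 40}

```text
time_s: 12.73
position: [0.5775, 0.0871, 0.432]
tcp_rot: [[0.992, 0.08, 0.098], [0.084, -0.996, -0.037], [0.094, 0.045, -0.995]]
force: [0.7, 0.3, 0.3]
opening: 0.413
grasp_force: 0.0
```

Call:
move_arm:
  increments:
    - {"xyz": [2.5, 37, -5], "roll": 0, "grip": 40}
    - {"xyz": [2.5, 37, -5], "roll": 0, "grip": 40}
    - {"xyz": [2.5, 37, -5], "roll": 0, "grip": 40}
    - {"xyz": [2.5, 37, -5], "roll": 0, "grip": 40}
    - {"xyz": [2.5, 37, -5], "roll": 0, "grip": 40}

```text
time_s: 13.15
position: [0.6022, -0.0954, 0.4664]
tcp_rot: [[0.992, 0.08, 0.097], [0.084, -0.996, -0.037], [0.094, 0.045, -0.995]]
force: [1.1, -0.4, -0.2]
opening: 0.397
grasp_force: 0.0
```

Call:
move_arm:
  increments:
    - {"xyz": [2.5, 37, -5], "roll": 0, "grip": 40}
    - {"xyz": [2.5, 37, -5], "roll": 0, "grip": 40}
    - {"xyz": [2.5, 37, -5], "roll": 0, "grip": 40}
    - {"xyz": [-30, 25, -2], "roll": 0, "grip": 40}
    - {"xyz": [-30, 25, -2], "roll": 0, "grip": 40}

```text
time_s: 13.57
position: [0.5614, -0.2598, 0.4859]
tcp_rot: [[0.992, 0.08, 0.096], [0.084, -0.996, -0.036], [0.093, 0.044, -0.995]]
force: [-0.3, 0.6, -0.1]
opening: 0.401
grasp_force: 0.0
```

Call:
move_arm:
  increments:
    - {"xyz": [-30, 25, -2], "roll": 0, "grip": 40}
    - {"xyz": [-30, 25, -2], "roll": 0, "grip": 40}
    - {"xyz": [-30, 25, -2], "roll": 0, "grip": 40}
    - {"xyz": [-30, 25, -2], "roll": 0, "grip": 40}
    - {"xyz": [-30, 25, -2], "roll": 0, "grip": 40}

```text
time_s: 13.98
position: [0.4199, -0.3951, 0.4886]
tcp_rot: [[0.992, 0.08, 0.097], [0.084, -0.996, -0.037], [0.094, 0.045, -0.995]]
force: [0.9, -0.3, -0.4]
opening: 0.403
grasp_force: 0.0
```

Call:
move_arm:
  increments:
    - {"xyz": [-30, 25, -2], "roll": 0, "grip": 40}
    - {"xyz": [-30, 25, -2], "roll": 0, "grip": 40}
    - {"xyz": [-30, 25, -2], "roll": 0, "grip": 40}
    - {"xyz": [-30, 25, -2], "roll": 0, "grip": 40}
    - {"xyz": [-30, 25, -2], "roll": 0, "grip": 40}

```text
time_s: 14.4
position: [0.2801, -0.5318, 0.4901]
tcp_rot: [[0.992, 0.08, 0.097], [0.084, -0.996, -0.037], [0.094, 0.045, -0.995]]
force: [1.1, -0.2, 0.2]
opening: 0.403
grasp_force: 0.0
```

Call:
move_arm:
  increments:
    - {"xyz": [-30, 25, -2], "roll": 0, "grip": 40}
    - {"xyz": [-30, 25, -2], "roll": 0, "grip": 40}
    - {"xyz": [-30, 25, -2], "roll": 0, "grip": 40}
    - {"xyz": [-30, 25, -2], "roll": 0, "grip": 40}
    - {"xyz": [-30, 25, -2], "roll": 0, "grip": 40}

```text
time_s: 14.82
position: [0.1403, -0.6684, 0.4914]
tcp_rot: [[0.992, 0.079, 0.097], [0.083, -0.996, -0.037], [0.094, 0.045, -0.995]]
force: [1.2, -0.8, -0.0]
opening: 0.407
grasp_force: 0.0
```

```bash
python3 -c "
from h import *
s=bot.read_state(); print(s['time_s'],np.round(s['position'],3),np.round(s['tcp_rot'],3).tolist(),np.round(s['joint_positions'],1))
for n in ('side','top'):
    im,d=bot.capture(n); P=cloud(n,d,d>0)
    m=(P[:,0]>-.35)&(P[:,0]<.45)&(P[:,1]<-.55)&(P[:,1]>-1.3)&(P[:,2]>.12)
    H,_,_=np.histogram2d(P[m][:,1],P[m][:,2],bins=[np.arange(-1.3,-.5,.1),np.arange(.1,1.0,.1)]); print(n); print(H.astype(int))
"
```

```text
14.8167 [ 0.14  -0.668  0.491] [[0.992, 0.079, 0.097], [0.083, -0.996, -0.037], [0.094, 0.045, -0.995]] [-90.   25.1  50.3   5.7 102.4  -3.4]
side
[[191 193 333 358 270 297  56   0]
 [  0  53   1   0   4 330  70   0]
 [  0  83   0   0  18 720  59   0]
 [  0  30   0   0  14  16   0   0]
 [  0   0   0   0   0   0   0   0]
 [ 16  42   0   0  19  15   0   0]
 [  0   0   0   9  75 399   3   0]]
top
[[0 0 0 0 0 0 0 0]
 [0 0 0 0 0 0 0 0]
 [0 0 0 0 0 0 0 0]
 [0 0 0 0 0 0 0 0]
 [0 0 0 0 0 0 0 0]
 [0 0 0 0 0 0 0 0]
 [0 0 0 0 0 0 0 0]]
```

Call:
move_arm:
  increments:
    - {"xyz": [0, 25, 33], "roll": 0, "grip": 40}
    - {"xyz": [0, 25, 33], "roll": 0, "grip": 40}
    - {"xyz": [0, 25, 33], "roll": 0, "grip": 40}
    - {"xyz": [0, 25, 33], "roll": 0, "grip": 40}
    - {"xyz": [0, 25, 0], "roll": 0, "grip": 40}

```text
time_s: 15.33
position: [0.1659, -0.7938, 0.3548]
tcp_rot: [[0.992, 0.081, 0.097], [0.083, -0.996, -0.019], [0.095, 0.026, -0.995]]
force: [-0.2, -0.6, -1.9]
opening: 0.4
grasp_force: 0.0
```

Call:
move_arm:
  increments:
    - {"xyz": [0, 40, 0], "roll": 0, "grip": 40}
    - {"xyz": [0, 40, 0], "roll": 0, "grip": 40}
    - {"xyz": [0, 40, 0], "roll": 0, "grip": 40}
    - {"xyz": [0, 40, 0], "roll": 0, "grip": 40}
    - {"xyz": [0, 40, 0], "roll": 0, "grip": 40}

```text
time_s: 15.75
position: [0.1695, -0.9161, 0.3382]
tcp_rot: [[0.991, 0.074, 0.109], [0.084, -0.993, -0.088], [0.101, 0.096, -0.99]]
force: [-0.0, 0.1, -0.1]
opening: 0.398
grasp_force: 0.0
```

Call:
move_arm:
  increments:
    - {"xyz": [0, 40, 0], "roll": 0, "grip": 40}
    - {"xyz": [0, 40, 0], "roll": 0, "grip": 40}
    - {"xyz": [0, 40, 0], "roll": 0, "grip": 40}
    - {"xyz": [0, 40, 0], "roll": 0, "grip": 40}
    - {"xyz": [0, 40, 0], "roll": 0, "grip": 40}

```text
time_s: 16.17
position: [0.1625, -0.9689, 0.3174]
tcp_rot: [[0.99, 0.059, 0.129], [0.086, -0.972, -0.217], [0.112, 0.226, -0.968]]
force: [0.1, -0.8, -0.1]
opening: 0.4
grasp_force: 0.0
```

```bash
python3 -c "
from h import *
s=bot.read_state(); print(s['time_s'],np.round(s['position'],3),np.round(s['joint_positions'],1))"
```

```text
16.1667 [ 0.163 -0.969  0.317] [-89.2  57.7  12.6   7.3  96.9  -1.8]
```

Call:
move_arm:
  increments:
    - {"xyz": [5, -25, -22], "roll": 0, "grip": 40}
    - {"xyz": [5, -25, -22], "roll": 0, "grip": 40}
    - {"xyz": [5, -25, -22], "roll": 0, "grip": 40}
    - {"xyz": [5, -25, -22], "roll": 0, "grip": 40}
    - {"xyz": [5, -15, -34], "roll": 0, "grip": 40}

```text
time_s: 16.58
position: [0.1652, -0.824, 0.4097]
tcp_rot: [[0.99, 0.06, 0.129], [0.086, -0.974, -0.208], [0.113, 0.217, -0.97]]
force: [0.4, -0.9, -0.2]
opening: 0.397
grasp_force: 0.0
```

Call:
move_arm:
  increments:
    - {"xyz": [5, -12, -37], "roll": 0, "grip": 40}
    - {"xyz": [5, -12, -37], "roll": 0, "grip": 40}
    - {"xyz": [5, -12, -37], "roll": 0, "grip": 40}
    - {"xyz": [5, -12, -37], "roll": 0, "grip": 40}
    - {"xyz": [5, -12, -37], "roll": 0, "grip": 40}

```text
time_s: 17.0
position: [0.1622, -0.7256, 0.5835]
tcp_rot: [[0.99, 0.059, 0.129], [0.086, -0.972, -0.218], [0.112, 0.226, -0.968]]
force: [0.3, -0.7, -0.2]
opening: 0.399
grasp_force: 0.0
```

Call:
move_arm:
  increments:
    - {"xyz": [5, 0, -40], "roll": 0, "grip": 40}
    - {"xyz": [5, 0, -40], "roll": 0, "grip": 40}
    - {"xyz": [5, 0, -40], "roll": 0, "grip": 40}
    - {"xyz": [0, 40, 0], "roll": 0, "grip": 40}
    - {"xyz": [0, 40, 0], "roll": 0, "grip": 40}

```text
time_s: 17.42
position: [0.1604, -0.7407, 0.6811]
tcp_rot: [[0.989, 0.055, 0.137], [0.089, -0.964, -0.252], [0.118, 0.261, -0.958]]
force: [0.1, -0.8, -1.1]
opening: 0.398
grasp_force: 0.0
```

```bash
python3 -c "
from h import *
s=bot.read_state(); print(s['time_s'],np.round(s['position'],3),np.round(s['joint_positions'],1))"
```

```text
17.4167 [ 0.16  -0.741  0.681] [-89.3  31.7  12.8   8.9 120.4   2. ]
```

Call:
move_arm:
  increments:
    - {"xyz": [0, 41, 0], "roll": 0, "grip": 40}
    - {"xyz": [0, 41, 0], "roll": 0, "grip": 40}
    - {"xyz": [0, 41, 0], "roll": 0, "grip": 40}
    - {"xyz": [0, 41, 0], "roll": 0, "grip": 40}
    - {"xyz": [0, 41, 0], "roll": 0, "grip": 40}

```text
time_s: 17.83
position: [0.1528, -0.8292, 0.6363]
tcp_rot: [[0.987, 0.038, 0.158], [0.093, -0.93, -0.355], [0.134, 0.365, -0.921]]
force: [-0.2, 0.5, 0.2]
opening: 0.399
grasp_force: 0.0
```

Call:
move_arm:
  increments:
    - {"xyz": [0, 41, 0], "roll": 0, "grip": 40}
    - {"xyz": [0, 41, 0], "roll": 0, "grip": 40}
    - {"xyz": [0, 41, 0], "roll": 0, "grip": 40}
    - {"xyz": [0, 41, 0], "roll": 0, "grip": 40}
    - {"xyz": [0, 41, 0], "roll": 0, "grip": 40}

```text
time_s: 18.25
position: [0.1433, -0.8947, 0.618]
tcp_rot: [[0.984, 0.017, 0.176], [0.099, -0.879, -0.466], [0.147, 0.476, -0.867]]
force: [0.1, 0.1, -0.2]
opening: 0.403
grasp_force: 0.0
```

Call:
move_arm:
  increments:
    - {"xyz": [0, 41, 0], "roll": 0, "grip": 40}
    - {"xyz": [0, 41, 0], "roll": 0, "grip": 40}
    - {"xyz": [0, 41, 0], "roll": 0, "grip": 40}
    - {"xyz": [0, 41, 0], "roll": 0, "grip": 40}
    - {"xyz": [0, 41, 0], "roll": 0, "grip": 40}

```text
time_s: 18.67
position: [0.1316, -0.9419, 0.6245]
tcp_rot: [[0.982, -0.007, 0.189], [0.105, -0.811, -0.575], [0.157, 0.585, -0.796]]
force: [0.3, -0.4, -0.3]
opening: 0.4
grasp_force: 0.0
```

Call:
move_arm:
  increments:
    - {"xyz": [0, 20, -36], "roll": 0, "grip": 40}
    - {"xyz": [0, 30, -28], "roll": 0, "grip": 40}
    - {"xyz": [0, 35, -21], "roll": 0, "grip": 40}
    - {"xyz": [0, 41, 0], "roll": 0, "grip": 40}
    - {"xyz": [0, 41, 0], "roll": 0, "grip": 40}

```text
time_s: 19.08
position: [0.1053, -0.9197, 0.7088]
tcp_rot: [[0.98, -0.028, 0.195], [0.111, -0.739, -0.664], [0.163, 0.673, -0.721]]
force: [-0.3, -0.4, -0.3]
opening: 0.406
grasp_force: 0.0
```

```bash
python3 -c "
from h import *
s=bot.read_state(); print(s['time_s'],np.round(s['position'],3),np.round(s['tcp_rot'],3).tolist(),np.round(s['joint_positions'],1))"
```

```text
19.0833 [ 0.105 -0.92   0.709] [[0.98, -0.028, 0.195], [0.111, -0.739, -0.664], [0.163, 0.673, -0.721]] [-95.2  35.5  12.6  14.8  90.1  -2.3]
```

Call:
move_arm:
  increments:
    - {"xyz": [0, -20, -10], "roll": -0.044, "grip": 40}
    - {"xyz": [0, -20, -10], "roll": -0.044, "grip": 40}

```text
time_s: 19.25
position: [0.101, -0.8794, 0.6885]
tcp_rot: [[0.979, 0.06, 0.195], [0.176, -0.732, -0.658], [0.104, 0.678, -0.727]]
force: [0.2, -0.2, -1.3]
opening: 0.4
grasp_force: 0.0
```

Run:
```python
from h import *
s=bot.read_state(); R=np.array(s["tcp_rot"]); p=np.array(s["position"]); print(p.round(3),R.round(3).tolist())
B=np.array([.5634,.315,.124]); z=R[:,2]
W=[p,[.60,-.10,.58],[.555,.40,.40],B-.109*z,B+.011*z]
for a,b in zip(W[:-1],W[1:]):
    d=R.T@(np.array(b)-np.array(a))*1e3; n=int(np.ceil(np.linalg.norm(d)/38)); print(np.round(b,3),d.round(1),n,(d/n).round(1))
```

```text
[ 0.101 -0.879  0.689] [[0.979, 0.06, 0.195], [0.176, -0.732, -0.658], [0.104, 0.678, -0.727]]
[ 0.6  -0.1   0.58] [ 614.3 -614.5 -336.4] 25 [ 24.6 -24.6 -13.5]
[0.555 0.4   0.4  ] [  25.3 -490.9 -206.8] 15 [  1.7 -32.7 -13.8]
[0.542 0.387 0.203] [ -35.3 -124.5  149.3] 6 [ -5.9 -20.7  24.9]
[0.566 0.308 0.116] [ -0.   0. 120.] 4 [-0.  0. 30.]
```

Call:
move_arm:
  increments:
    - {"xyz": [24.6, -24.6, -13.5], "roll": 0, "grip": 40}
    - {"xyz": [24.6, -24.6, -13.5], "roll": 0, "grip": 40}
    - {"xyz": [24.6, -24.6, -13.5], "roll": 0, "grip": 40}
    - {"xyz": [24.6, -24.6, -13.5], "roll": 0, "grip": 40}
    - {"xyz": [24.6, -24.6, -13.5], "roll": 0, "grip": 40}

```text
time_s: 19.67
position: [0.2023, -0.72, 0.6706]
tcp_rot: [[0.979, 0.058, 0.195], [0.175, -0.73, -0.661], [0.104, 0.681, -0.725]]
force: [0.3, -0.8, 0.4]
opening: 0.401
grasp_force: 0.0
```

Call:
move_arm:
  increments:
    - {"xyz": [24.6, -24.6, -13.5], "roll": 0, "grip": 40}
    - {"xyz": [24.6, -24.6, -13.5], "roll": 0, "grip": 40}
    - {"xyz": [24.6, -24.6, -13.5], "roll": 0, "grip": 40}
    - {"xyz": [24.6, -24.6, -13.5], "roll": 0, "grip": 40}
    - {"xyz": [24.6, -24.6, -13.5], "roll": 0, "grip": 40}

```text
time_s: 20.08
position: [0.3021, -0.5642, 0.6487]
tcp_rot: [[0.979, 0.057, 0.196], [0.175, -0.73, -0.661], [0.105, 0.681, -0.724]]
force: [1.6, 0.3, 0.0]
opening: 0.399
grasp_force: 0.0
```

Call:
move_arm:
  increments:
    - {"xyz": [24.6, -24.6, -13.5], "roll": 0, "grip": 40}
    - {"xyz": [24.6, -24.6, -13.5], "roll": 0, "grip": 40}
    - {"xyz": [24.6, -24.6, -13.5], "roll": 0, "grip": 40}
    - {"xyz": [24.6, -24.6, -13.5], "roll": 0, "grip": 40}
    - {"xyz": [24.6, -24.6, -13.5], "roll": 0, "grip": 40}

```text
time_s: 20.5
position: [0.4018, -0.4084, 0.6269]
tcp_rot: [[0.979, 0.057, 0.196], [0.175, -0.729, -0.661], [0.105, 0.682, -0.724]]
force: [0.4, 0.2, 0.2]
opening: 0.402
grasp_force: 0.0
```

Call:
move_arm:
  increments:
    - {"xyz": [24.6, -24.6, -13.5], "roll": 0, "grip": 40}
    - {"xyz": [24.6, -24.6, -13.5], "roll": 0, "grip": 40}
    - {"xyz": [24.6, -24.6, -13.5], "roll": 0, "grip": 40}
    - {"xyz": [24.6, -24.6, -13.5], "roll": 0, "grip": 40}
    - {"xyz": [24.6, -24.6, -13.5], "roll": 0, "grip": 40}

```text
time_s: 20.92
position: [0.5019, -0.2525, 0.6049]
tcp_rot: [[0.979, 0.057, 0.197], [0.176, -0.73, -0.661], [0.106, 0.681, -0.724]]
force: [0.7, -0.6, -1.2]
opening: 0.401
grasp_force: 0.0
```

Call:
move_arm:
  increments:
    - {"xyz": [24.6, -24.6, -13.5], "roll": 0, "grip": 40}
    - {"xyz": [24.6, -24.6, -13.5], "roll": 0, "grip": 40}
    - {"xyz": [24.6, -24.6, -13.5], "roll": 0, "grip": 40}
    - {"xyz": [24.6, -24.6, -13.5], "roll": 0, "grip": 40}
    - {"xyz": [24.6, -24.6, -13.5], "roll": 0, "grip": 40}

```text
time_s: 21.33
position: [0.6021, -0.0967, 0.5827]
tcp_rot: [[0.979, 0.058, 0.197], [0.176, -0.73, -0.66], [0.105, 0.681, -0.725]]
force: [0.5, -0.5, 0.8]
opening: 0.401
grasp_force: 0.0
```

Run:
```python
from h import *
s=bot.read_state(); R=np.array(s["tcp_rot"]); p=np.array(s["position"]); print(p.round(3),R.round(3).tolist(),np.round(s['joint_positions'],1))
go([.555,.40,.40])
```

```text
[ 0.602 -0.097  0.583] [[0.979, 0.058, 0.197], [0.176, -0.73, -0.66], [0.105, 0.681, -0.725]] [ -0.6  13.3  66.4 -41.3  85.9  79.2]
t 21.33 tool delta [  22.  -489.8 -204.7] rows 14 each [  1.6 -35.  -14.6] open 0.401
```

Call:
move_arm:
  increments:
    - {"xyz": [1.6, -35, -14.6], "roll": 0, "grip": 40}
    - {"xyz": [1.6, -35, -14.6], "roll": 0, "grip": 40}
    - {"xyz": [1.6, -35, -14.6], "roll": 0, "grip": 40}
    - {"xyz": [1.6, -35, -14.6], "roll": 0, "grip": 40}
    - {"xyz": [1.6, -35, -14.6], "roll": 0, "grip": 40}

```text
time_s: 21.75
position: [0.5845, 0.0803, 0.5168]
tcp_rot: [[0.979, 0.058, 0.196], [0.176, -0.731, -0.66], [0.105, 0.68, -0.725]]
force: [0.5, -0.1, -0.2]
opening: 0.402
grasp_force: 0.0
```

Call:
move_arm:
  increments:
    - {"xyz": [1.6, -35, -14.6], "roll": 0, "grip": 40}
    - {"xyz": [1.6, -35, -14.6], "roll": 0, "grip": 40}
    - {"xyz": [1.6, -35, -14.6], "roll": 0, "grip": 40}
    - {"xyz": [1.6, -35, -14.6], "roll": 0, "grip": 40}
    - {"xyz": [1.6, -35, -14.6], "roll": 0, "grip": 40}

```text
time_s: 22.17
position: [0.5679, 0.2577, 0.4514]
tcp_rot: [[0.979, 0.058, 0.196], [0.176, -0.731, -0.66], [0.105, 0.68, -0.725]]
force: [0.5, -0.3, 0.5]
opening: 0.397
grasp_force: 0.0
```

Call:
move_arm:
  increments:
    - {"xyz": [1.6, -35, -14.6], "roll": 0, "grip": 30}
    - {"xyz": [1.6, -35, -14.6], "roll": 0, "grip": 30}
    - {"xyz": [1.6, -35, -14.6], "roll": 0, "grip": 30}
    - {"xyz": [1.6, -35, -14.6], "roll": 0, "grip": 30}
    - {"xyz": [0, 0, 0], "roll": 0, "grip": 30}

```text
time_s: 22.58
position: [0.5532, 0.4038, 0.3931]
tcp_rot: [[0.978, 0.069, 0.195], [0.183, -0.729, -0.659], [0.097, 0.681, -0.726]]
force: [-1.0, -1.3, -2.2]
opening: 0.3
grasp_force: 0.0
```

Run:
```python
from h import *
s=bot.read_state(); R=np.array(s["tcp_rot"]); p=np.array(s["position"]); print(p.round(3),R.round(3).tolist(),np.round(s['joint_positions'],1))
B=np.array([.5634,.315,.124]); go(B-.10*R[:,2])
im=look("s6.png"); 
im2,d2=bot.capture("top"); save("t6.png",im2)
a=cv2.resize(im[60:280,110:330],(400,400)); b=cv2.resize(im2[110:260,120:270],(400,400)); save("c6.png",np.hstack([a,b]))
```

```text
[0.553 0.404 0.393] [[0.978, 0.069, 0.195], [0.183, -0.729, -0.659], [0.097, 0.681, -0.726]] [ 42.6  40.2  48.9 -40.5 108.3 117.1]
t 22.58 tool delta [ -32.3 -117.7  155.9] rows 6 each [ -5.4 -19.6  26. ] open 0.3
red 134 [[-0.089, -0.092, 0.09], [-0.08, -0.034, 0.094], [-0.057, 0.009, 0.118], [-0.053, 0.047, 0.126], [0.019, 0.085, 0.133]]
grey 1163 [[-0.06, -0.057, 0.104], [-0.023, 0.005, 0.175], [0.058, 0.069, 0.256]]
  z0.110 xmin -0.040 y -0.029..0.039
  z0.130 xmin -0.042 y -0.032..0.038
  z0.150 xmin -0.047 y -0.037..0.050
  z0.170 xmin -0.051 y -0.040..0.060
  z0.190 xmin -0.056 y -0.044..0.066
  z0.210 xmin -0.061 y -0.058..0.070
  z0.230 xmin -0.025 y -0.061..0.071
  z0.250 xmin -0.033 y -0.046..0.037
t 22.63 grasp st [[-0.1824 -0.0022  0.4091]] F [-0.4 -0.8 -0.1]
```

View pics/c6.png

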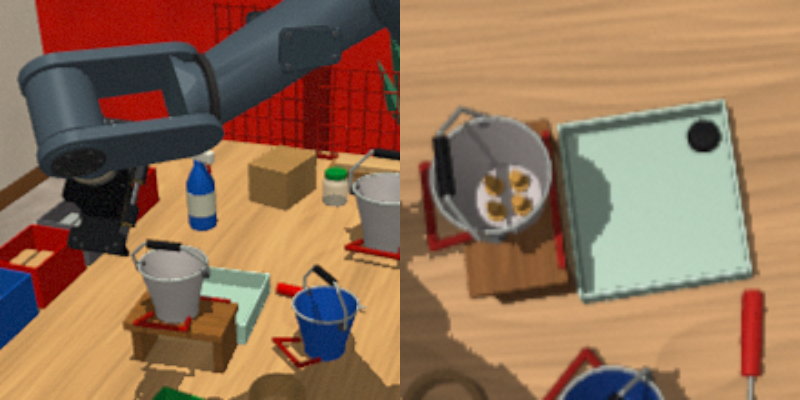

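Run:
```python
from h import *
im,c,col,u,v=pailpts("top")
red=(col[:,0]>90)&(col[:,1]<70)&(col[:,2]<70)&(c[:,0]>-.12)&(c[:,0]<-.03)&(abs(c[:,1])<.1)&(c[:,2]>.11)&(c[:,2]<.145)
T=c[red]; print(len(T)); 
b=T[T[:,0]<-.07]; print("bar",b.mean(0).round(4),b.min(0).round(3),b.max(0).round(3),np.polyfit(b[:,1],b[:,0],1).round(3))
```

```text
81
bar [-0.0804 -0.0121  0.1284] [-0.089 -0.043  0.117] [-0.071  0.055  0.135] [-0.061 -0.081]
```

Run:
```python
from h import *
R=np.array(bot.read_state()["tcp_rot"]); B=np.array([.5654,.3142,.124]); go(B-.089*R[:,2],7)
```

```text
t 22.73 tool delta [ -33.4 -125.8  167.7] rows 7 each [ -4.8 -18.   24. ] open 0.298
```

Call:
move_arm:
  increments:
    - {"xyz": [-4.8, -18, 24], "roll": 0, "grip": 30}
    - {"xyz": [-4.8, -18, 24], "roll": 0, "grip": 30}
    - {"xyz": [-4.8, -18, 24], "roll": 0, "grip": 30}
    - {"xyz": [-4.8, -18, 24], "roll": 0, "grip": 30}
    - {"xyz": [-4.8, -18, 24], "roll": 0, "grip": 30}

```text
time_s: 23.15
position: [0.5509, 0.3782, 0.2498]
tcp_rot: [[0.979, 0.055, 0.196], [0.173, -0.732, -0.659], [0.108, 0.679, -0.726]]
force: [-0.4, 0.5, -0.3]
opening: 0.303
grasp_force: 0.0
```

Call:
move_arm:
  increments:
    - {"xyz": [-4.8, -18, 24], "roll": 0, "grip": 30}
    - {"xyz": [-4.8, -18, 24], "roll": 0, "grip": 30}
    - {"xyz": [0, 0, 0], "roll": -0.03, "grip": 30}
    - {"xyz": [0, 0, 0], "roll": 0, "grip": 30}
    - {"xyz": [0, 0, 0], "roll": 0, "grip": 30}

```text
time_s: 23.57
position: [0.5493, 0.372, 0.1902]
tcp_rot: [[0.977, 0.084, 0.196], [0.195, -0.726, -0.66], [0.087, 0.683, -0.725]]
force: [0.3, 0.1, -0.3]
opening: 0.302
grasp_force: 0.0
```

Run:
```python
from h import *
s=bot.read_state();R=np.array(s["tcp_rot"]);print(R.round(3).tolist(),np.round(s['joint_positions'],1)); B=np.array([.5654,.3142,.124]); go(B+.011*R[:,2],5)
im=look("s7.png"); save("c7.png",cv2.resize(im[130:270,130:300],None,fx=4,fy=4,interpolation=cv2.INTER_CUBIC))
```

```text
[[0.977, 0.084, 0.196], [0.195, -0.726, -0.66], [0.087, 0.683, -0.725]] [ 41.1  47.3  66.2 -38.8  88.4 130.7]
t 23.57 tool delta [ -1.3  -1.9 100.3] rows 5 each [-0.3 -0.4 20.1] open 0.302
red 83 [[-0.09, -0.093, 0.091], [-0.085, -0.038, 0.096], [-0.067, -0.027, 0.125], [-0.055, -0.009, 0.128], [0.022, 0.012, 0.132]]
grey 502 [[-0.054, -0.06, 0.101], [-0.034, -0.02, 0.157], [0.049, 0.067, 0.217]]
  z0.110 xmin -0.039 y -0.030..0.024
  z0.130 xmin -0.043 y -0.031..0.020
  z0.150 xmin -0.048 y -0.037..0.015
  z0.170 xmin -0.050 y -0.042..0.005
  z0.190 xmin -0.053 y -0.046..-0.007
  z0.210 xmin -0.057 y -0.060..0.068
t 23.62 grasp st [[-0.1543 -0.009   0.2045]] F [-0.1  0.2  0.2]
```

View pics/c7.png

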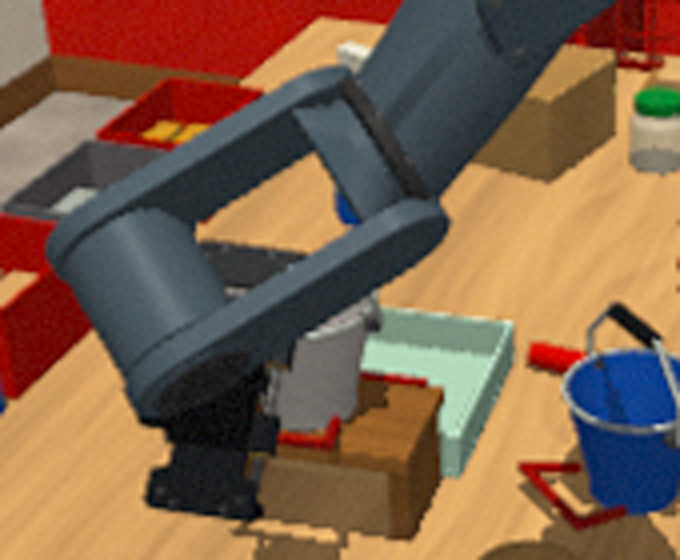

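Run:
```python
from h import *
for n in ("side","top"):
    im,c,col,u,v=pailpts(n)
    arm=(col[:,2]>col[:,0]+8)&(col.max(1)<140)&(c[:,2]>.12)&(abs(c[:,1])<.3)&(c[:,0]>-.35)&(c[:,0]<.2)
    A=c[arm]
    print(n)
    for x0 in np.arange(-.3,.2,.05):
        k=A[(A[:,0]>=x0)&(A[:,0]<x0+.05)]
        print(round(x0,2),[ (len(q:=k[(k[:,1]>=y)&(k[:,1]<y+.1)]), round(float(np.percentile(q[:,2],3)),2)) if ((k[:,1]>=y)&(k[:,1]<y+.1)).sum()>3 else None for y in (-.3,-.2,-.1,0,.1)])
```

```text
side
-0.3 [(1309, 0.48), (999, 0.42), (307, 0.21), (9, 0.21), None]
-0.25 [(1612, 0.57), (139, 0.46), (15, 0.22), None, None]
-0.2 [(517, 0.63), (21, 0.57), (6, 0.27), None, None]
-0.15 [(87, 0.68), None, None, None, None]
-0.1 [None, None, None, None, None]
-0.05 [None, None, None, None, None]
-0.0 [(4, 0.13), None, None, None, None]
0.05 [(6, 0.16), None, None, None, None]
0.1 [None, None, None, None, None]
0.15 [None, None, None, None, None]
top
-0.3 [None, (194, 0.49), (699, 0.36), None, None]
-0.25 [(162, 0.59), (689, 0.48), (85, 0.31), None, None]
-0.2 [(673, 0.59), (125, 0.53), None, None, None]
-0.15 [(926, 0.71), None, None, None, None]
-0.1 [(68, 0.7), None, None, None, None]
-0.05 [None, None, None, None, None]
-0.0 [None, None, None, None, None]
0.05 [(39, 0.17), None, None, None, None]
0.1 [(12, 0.15), None, None, None, None]
0.15 [None, None, None, None, None]
```

Call:
move_arm:
  increments:
    - {"xyz": [-0.3, -0.4, 25], "roll": 0, "grip": 30}
    - {"xyz": [-0.3, -0.4, 25], "roll": 0, "grip": 30}
    - {"xyz": [-0.3, -0.4, 20], "roll": 0, "grip": 30}
    - {"xyz": [0, -0.4, 15], "roll": 0, "grip": 30}
    - {"xyz": [0, 0, 0], "roll": 0, "grip": 30}

```text
time_s: 24.13
position: [0.5633, 0.3152, 0.1242]
tcp_rot: [[0.978, 0.087, 0.192], [0.194, -0.723, -0.662], [0.081, 0.685, -0.724]]
force: [-0.1, 0.4, -0.2]
opening: 0.303
grasp_force: 0.0
```

Run:
```python
from h import *
s=bot.read_state();R=np.array(s["tcp_rot"]); B=np.array([.5654,.3142,.124]); go(B+.011*R[:,2],2)
print(np.round(s["force"],1))
```

```text
t 24.13 tool delta [ 1.8  0.7 12.2] rows 2 each [0.9 0.4 6.1] open 0.303
[-0.1  0.4 -0.2]
```

Call:
move_arm:
  increments:
    - {"xyz": [1, 0.4, 8], "roll": 0, "grip": 30}
    - {"xyz": [1, 0.4, 6], "roll": 0, "grip": 30}
    - {"xyz": [0, 0, 0], "roll": 0, "grip": 20}
    - {"xyz": [0, 0, 0], "roll": 0, "grip": 10}
    - {"xyz": [0, 0, 0], "roll": 0, "grip": 0}

```text
time_s: 24.55
position: [0.5687, 0.3089, 0.1166]
tcp_rot: [[0.977, 0.087, 0.196], [0.197, -0.725, -0.66], [0.085, 0.683, -0.725]]
force: [-0.1, -0.3, -0.4]
opening: 0.155
grasp_force: 0.0
```

Call:
move_arm:
  increments:
    - {"xyz": [0, 0, 0], "roll": 0, "grip": 0}
    - {"xyz": [0, 0, 0], "roll": 0, "grip": 0}
    - {"xyz": [0, 0, 0], "roll": 0, "grip": 0}

```text
time_s: 24.8
position: [0.5685, 0.3091, 0.1163]
tcp_rot: [[0.977, 0.087, 0.196], [0.197, -0.725, -0.66], [0.085, 0.683, -0.726]]
force: [-0.1, 2.6, 1.1]
opening: 0.115
grasp_force: 30.0
```

Run:
```python
from h import *
look("s8.png"); s=bot.read_state(); print(s["opening"],s["grasp_force"],np.round(s["tcp_rot"],3).tolist())
```

```text
red 33 [[-0.088, -0.094, 0.091], [-0.084, -0.052, 0.096], [-0.062, -0.039, 0.124], [-0.052, -0.035, 0.127], [0.025, -0.026, 0.132]]
grey 333 [[-0.13, -0.04, 0.102], [-0.015, -0.014, 0.165], [0.061, 0.065, 0.265]]
  z0.110 xmin -0.036 y -0.030..0.003
  z0.130 xmin -0.036 y -0.032..-0.009
  z0.150 xmin -0.039 y -0.037..0.018
  z0.170 xmin -0.131 y -0.040..-0.027
  z0.190 xmin 0.036 y 0.001..0.057
  z0.210 xmin -0.063 y -0.013..0.066
  z0.250 xmin -0.033 y -0.040..-0.029
t 24.85 grasp st [[-0.0895  0.005   0.1301]] F [-1.   1.6  1.7]
0.11761179148003052 29.99247819185257 [[0.977, 0.087, 0.196], [0.197, -0.725, -0.66], [0.085, 0.683, -0.726]]
```

Call:
move_arm:
  increments:
    - {"xyz": [0.3, 5.9, -3.2], "roll": 0, "grip": 0}
    - {"xyz": [0.3, 5.9, -3.2], "roll": 0, "grip": 0}
    - {"xyz": [0.3, 5.9, -3.2], "roll": 0, "grip": 0}
    - {"xyz": [0.3, 5.9, -3.2], "roll": 0, "grip": 0}
    - {"xyz": [0.3, 5.9, -3.2], "roll": 0, "grip": 0}

```text
time_s: 25.27
position: [0.5692, 0.2969, 0.1484]
tcp_rot: [[0.977, 0.087, 0.194], [0.196, -0.724, -0.661], [0.083, 0.684, -0.725]]
force: [1.0, -1.7, -5.1]
opening: 0.115
grasp_force: 30.0
```

Call:
move_arm:
  increments:
    - {"xyz": [0, 6.5, -1.6], "roll": 0, "grip": 0}
    - {"xyz": [0, 6.5, -1.6], "roll": 0, "grip": 0}
    - {"xyz": [0, 6.5, -1.6], "roll": 0, "grip": 0}
    - {"xyz": [0, 6.5, -1.6], "roll": 0, "grip": 0}
    - {"xyz": [0, 6.5, -1.6], "roll": 0, "grip": 0}

```text
time_s: 25.68
position: [0.5711, 0.2798, 0.1771]
tcp_rot: [[0.977, 0.087, 0.197], [0.197, -0.725, -0.659], [0.086, 0.683, -0.725]]
force: [-0.3, 3.5, -0.2]
opening: 0.116
grasp_force: 30.0
```

```bash
cat >> h.py <<'E'
def two(f,r1=(110,270,130,310),r2=(120,260,110,290)):
    a,d=bot.capture("side"); b,d2=bot.capture("top"); np.save("ls.npy",d); np.save("lt.npy",d2)
    s=bot.read_state(); R=np.array(s["tcp_rot"]); print("t",round(s["time_s"],2),"grasp st",station(np.array(s["position"])-.019*R[:,2]).round(4),"F",np.round(s["force"],1),s["grasp_force"])
    save("S_"+f,a); save("T_"+f,b)
    A=[cv2.resize(i[r[0]:r[1],r[2]:r[3]],(400,int(400*(r[1]-r[0])/(r[3]-r[2]))),interpolation=cv2.INTER_CUBIC) for i,r in ((a,r1),(b,r2))]
    h=max(x.shape[0] for x in A); A=[np.pad(x,((0,h-x.shape[0]),(0,0),(0,0))) for x in A]; save(f,np.hstack(A))
E
python3 - <<'E'
from h import *
two("d1.png")
E
```

```text
t 25.78 grasp st [[-0.0596  0.0055  0.1917]] F [-0.6  5.4  1.3] 30.000688433647156
```

View pics/d1.png

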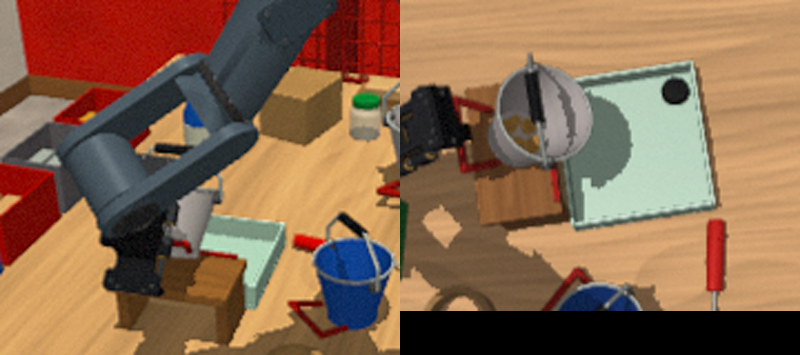

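Call:
move_arm:
  increments:
    - {"xyz": [-0.2, 6.6, 0.0], "roll": 0, "grip": 0}
    - {"xyz": [-0.2, 6.6, 0.2], "roll": 0, "grip": 0}
    - {"xyz": [-0.2, 6.6, 0.2], "roll": 0, "grip": 0}
    - {"xyz": [-0.2, 6.6, 0.2], "roll": 0, "grip": 0}
    - {"xyz": [-0.2, 6.6, 0.2], "roll": 0, "grip": 0}

```text
time_s: 26.2
position: [0.5733, 0.2552, 0.1993]
tcp_rot: [[0.976, 0.086, 0.198], [0.198, -0.724, -0.66], [0.086, 0.684, -0.724]]
force: [-0.8, 2.7, 1.8]
opening: 0.114
grasp_force: 30.0
```

```bash
cat >> h.py <<'E'
def tilt(f):
    # pail tilt from top-view rim/wall cloud: fit plane to rim points is hard; report grey extents
    im,c,col,u,v=pailpts("top",f)
    g=(abs(col[:,0]-col[:,2])<30)&(abs(col[:,0]-col[:,1])<20)&(col.max(1)>90)&(c[:,0]>-.1)&(c[:,0]<.24)&(abs(c[:,1])<.09)&(c[:,2]>.05)&(c[:,2]<.34)
    G=c[g]
    print("grey",len(G))
    for x in np.arange(-.1,.24,.02):
        k=G[(G[:,0]>=x)&(G[:,0]<x+.02)&(abs(G[:,1]-.005)<.03)]
        if len(k)>4: print("  x%.2f zmin %.3f zmax %.3f n%d"%(x+.01,np.percentile(k[:,2],4),np.percentile(k[:,2],96),len(k)))
    s=bot.read_state(); R=np.array(s["tcp_rot"]); print("t",round(s["time_s"],2),"grasp st",station(np.array(s["position"])-.019*R[:,2]).round(4),"F",np.round(s["force"],1))
E
python3 - <<'E'
from h import *
tilt("t9.png")
E
```

```text
grey 1306
  x-0.01 zmin 0.152 zmax 0.169 n49
  x0.01 zmin 0.157 zmax 0.202 n93
  x0.03 zmin 0.192 zmax 0.235 n124
  x0.05 zmin 0.112 zmax 0.252 n90
  x0.07 zmin 0.121 zmax 0.143 n121
  x0.09 zmin 0.130 zmax 0.153 n55
  x0.11 zmin 0.145 zmax 0.268 n141
  x0.13 zmin 0.156 zmax 0.170 n75
t 26.25 grasp st [[-0.0342  0.0054  0.2139]] F [0.6 4.5 4.2]
```

Call:
move_arm:
  increments:
    - {"xyz": [-0.4, 6.4, 1.9], "roll": 0, "grip": 0}
    - {"xyz": [-0.4, 6.4, 1.9], "roll": 0, "grip": 0}
    - {"xyz": [-0.4, 6.4, 1.9], "roll": 0, "grip": 0}
    - {"xyz": [-0.4, 6.4, 1.9], "roll": 0, "grip": 0}
    - {"xyz": [-0.4, 6.4, 1.9], "roll": 0, "grip": 0}

```text
time_s: 26.67
position: [0.5762, 0.2246, 0.2147]
tcp_rot: [[0.976, 0.086, 0.198], [0.198, -0.723, -0.662], [0.086, 0.685, -0.723]]
force: [-1.1, 3.1, 5.0]
opening: 0.115
grasp_force: 30.0
```

Run:
```python
from h import *
tilt("t10.png")
```

```text
grey 1529
  x0.01 zmin 0.167 zmax 0.184 n70
  x0.03 zmin 0.168 zmax 0.201 n138
  x0.05 zmin 0.191 zmax 0.220 n137
  x0.07 zmin 0.121 zmax 0.236 n160
  x0.09 zmin 0.120 zmax 0.245 n158
  x0.11 zmin 0.123 zmax 0.141 n125
  x0.13 zmin 0.129 zmax 0.147 n72
  x0.15 zmin 0.135 zmax 0.252 n18
t 26.72 grasp st [[-0.0034  0.0057  0.2288]] F [-0.4  3.   6.3]
```

Call:
move_arm:
  increments:
    - {"xyz": [-0.7, 6, 3.1], "roll": 0, "grip": 0}
    - {"xyz": [-0.7, 6, 3.1], "roll": 0, "grip": 0}
    - {"xyz": [-0.7, 5.6, 3.4], "roll": 0, "grip": 0}
    - {"xyz": [-0.7, 5.6, 3.4], "roll": 0, "grip": 0}
    - {"xyz": [-0.7, 5.6, 3.4], "roll": 0, "grip": 0}

```text
time_s: 27.13
position: [0.5783, 0.1913, 0.2216]
tcp_rot: [[0.977, 0.086, 0.196], [0.197, -0.722, -0.663], [0.085, 0.686, -0.723]]
force: [1.3, 0.7, 3.7]
opening: 0.114
grasp_force: 30.0
```

Run:
```python
from h import *
tilt("t11.png")
```

```text
grey 1464
  x0.03 zmin 0.166 zmax 0.188 n25
  x0.05 zmin 0.173 zmax 0.197 n120
  x0.07 zmin 0.187 zmax 0.208 n150
  x0.09 zmin 0.197 zmax 0.219 n146
  x0.11 zmin 0.111 zmax 0.230 n184
  x0.13 zmin 0.107 zmax 0.218 n135
  x0.15 zmin 0.106 zmax 0.122 n51
  x0.17 zmin 0.215 zmax 0.221 n6
  x0.19 zmin 0.217 zmax 0.222 n11
t 27.18 grasp st [[0.0298 0.005  0.2353]] F [0.6 0.3 6.1]
```

Call:
move_arm:
  increments:
    - {"xyz": [-0.8, 5, 4.6], "roll": 0, "grip": 0}
    - {"xyz": [-0.8, 5, 4.6], "roll": 0, "grip": 0}
    - {"xyz": [-0.8, 5, 5], "roll": 0, "grip": 0}
    - {"xyz": [-0.8, 5, 5], "roll": 0, "grip": 0}
    - {"xyz": [-0.8, 5, 5], "roll": 0, "grip": 0}

```text
time_s: 27.6
position: [0.5811, 0.1565, 0.22]
tcp_rot: [[0.977, 0.087, 0.196], [0.197, -0.723, -0.662], [0.084, 0.685, -0.723]]
force: [0.7, -0.9, 4.8]
opening: 0.112
grasp_force: 30.0
```

Run:
```python
from h import *
tilt("t12.png")
```

```text
grey 1154
  x0.05 zmin 0.171 zmax 0.188 n45
  x0.07 zmin 0.170 zmax 0.189 n44
  x0.09 zmin 0.178 zmax 0.196 n144
  x0.11 zmin 0.184 zmax 0.199 n152
  x0.13 zmin 0.186 zmax 0.205 n153
  x0.15 zmin 0.086 zmax 0.207 n80
  x0.19 zmin 0.171 zmax 0.178 n6
  x0.21 zmin 0.173 zmax 0.182 n12
t 27.65 grasp st [[0.0648 0.0049 0.2336]] F [ 0.6 -1.8  4.6]
```

Call:
move_arm:
  increments:
    - {"xyz": [-0.9, 4.4, 5.5], "roll": 0, "grip": 0}
    - {"xyz": [-0.9, 4.4, 5.5], "roll": 0, "grip": 0}
    - {"xyz": [-0.9, 4.4, 5.5], "roll": 0, "grip": 0}
    - {"xyz": [-0.9, 4.4, 5.5], "roll": 0, "grip": 0}
    - {"xyz": [-0.9, 4.4, 5.5], "roll": 0, "grip": 0}

```text
time_s: 28.07
position: [0.5826, 0.1227, 0.2118]
tcp_rot: [[0.977, 0.089, 0.193], [0.196, -0.727, -0.658], [0.081, 0.681, -0.728]]
force: [-0.1, 1.0, -5.0]
opening: 0.114
grasp_force: 30.0
```

Run:
```python
from h import *
tilt("t13.png")
```

```text
grey 1094
  x0.05 zmin 0.119 zmax 0.302 n12
  x0.07 zmin 0.164 zmax 0.178 n29
  x0.09 zmin 0.171 zmax 0.184 n31
  x0.11 zmin 0.164 zmax 0.183 n59
  x0.13 zmin 0.165 zmax 0.183 n153
  x0.15 zmin 0.165 zmax 0.182 n150
  x0.17 zmin 0.167 zmax 0.181 n102
  x0.21 zmin 0.129 zmax 0.141 n9
  x0.23 zmin 0.129 zmax 0.142 n8
t 28.12 grasp st [[0.099  0.0033 0.2254]] F [ 0.4 -0.3 -3.6]
```

Call:
move_arm:
  increments:
    - {"xyz": [-0.8, 0.5, 6], "roll": 0, "grip": 0}
    - {"xyz": [-0.8, 0.5, 6], "roll": 0, "grip": 0}
    - {"xyz": [0, 0, 0], "roll": 0, "grip": 0}
    - {"xyz": [0, 0, 0], "roll": 0, "grip": 0}
    - {"xyz": [0, 0, 0], "roll": 0, "grip": 0}

```text
time_s: 28.53
position: [0.5845, 0.1126, 0.207]
tcp_rot: [[0.977, 0.087, 0.195], [0.196, -0.722, -0.663], [0.083, 0.686, -0.723]]
force: [-0.1, -3.8, 5.2]
opening: 0.115
grasp_force: 30.0
```

Run:
```python
from h import *
tilt("t14.png"); two("d2.png")
for l in ("stud0",):
  for n in ("top","side"):
    print(n,[ (round(r["conf"],2),station(toworld(n,r["at"]).ravel()).round(3).tolist()) for r in bot.spot_in(l,n)])
```

```text
grey 1079
  x0.05 zmin 0.119 zmax 0.227 n12
  x0.07 zmin 0.128 zmax 0.176 n23
  x0.09 zmin 0.166 zmax 0.178 n38
  x0.11 zmin 0.164 zmax 0.177 n26
  x0.13 zmin 0.161 zmax 0.177 n111
  x0.15 zmin 0.160 zmax 0.175 n149
  x0.17 zmin 0.158 zmax 0.174 n149
  x0.19 zmin 0.165 zmax 0.176 n6
  x0.23 zmin 0.116 zmax 0.127 n16
t 28.58 grasp st [[0.1075 0.0052 0.2208]] F [-0.  -4.6  5.2]
t 28.68 grasp st [[0.1074 0.0052 0.2209]] F [-0.1 -4.3  5.8] 30.013087391853333
top [(0.53, [[0.188, -0.004, 0.018]])]
side []
```

View pics/d2.png

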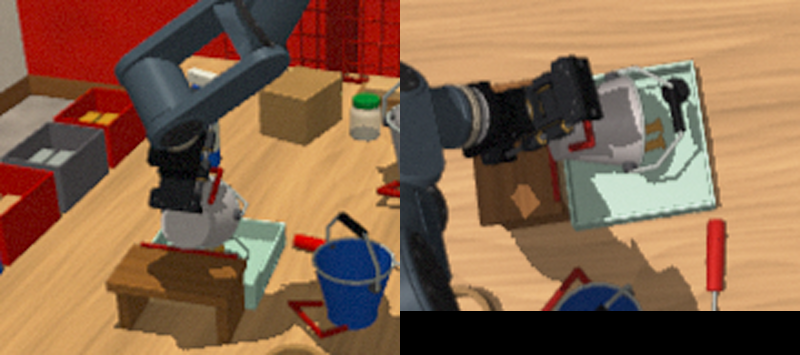

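Call:
move_arm:
  increments:
    - {"xyz": [0.8, 6.5, -7], "roll": 0, "grip": 0}
    - {"xyz": [0.8, 6.5, -7], "roll": 0, "grip": 0}
    - {"xyz": [1, 3, -9], "roll": 0, "grip": 0}
    - {"xyz": [1.5, 0, -10], "roll": 0, "grip": 0}
    - {"xyz": [1.5, 0, -10], "roll": 0, "grip": 0}

```text
time_s: 29.2
position: [0.5828, 0.1328, 0.2489]
tcp_rot: [[0.977, 0.087, 0.195], [0.197, -0.726, -0.659], [0.084, 0.682, -0.726]]
force: [-0.2, 0.0, -4.2]
opening: 0.111
grasp_force: 30.0
```

Call:
move_arm:
  increments:
    - {"xyz": [1.5, -1, -10], "roll": 0, "grip": 0}
    - {"xyz": [1.5, -2, -10], "roll": 0, "grip": 0}
    - {"xyz": [1.5, -3, -10], "roll": 0, "grip": 0}
    - {"xyz": [1.5, -3, -10], "roll": 0, "grip": 0}
    - {"xyz": [0, 0, 0], "roll": 0, "grip": 0}

```text
time_s: 29.62
position: [0.5808, 0.1684, 0.2728]
tcp_rot: [[0.976, 0.087, 0.199], [0.199, -0.726, -0.658], [0.087, 0.682, -0.726]]
force: [0.7, 1.0, -4.2]
opening: 0.116
grasp_force: 30.0
```

```bash
cat >> h.py <<'E'
def to(dx,dz,n):
    R=np.array(bot.read_state()["tcp_rot"]); d=R.T@(np.array([.08,-.997,0])*dx+np.array([0,0,1])*dz); print("row",(d/n).round(1),"x",n)
def B():
    s=bot.read_state(); R=np.array(s["tcp_rot"]); g=station(np.array(s["position"])-.019*R[:,2])[0]*1e3
    print("B",(g+[5.5,0,-6]).round(1)); return g+[5.5,0,-6]
E
python3 - <<'E'
from h import *
tilt("t15.png"); b=B(); to(35-b[0],240-b[2],6)
im,c,col,u,v=pailpts("top")
br=(col[:,0]>col[:,2]+50)&(col[:,1]<col[:,0])&(c[:,0]>.06)&(c[:,0]<.25)&(abs(c[:,1])<.095)&(c[:,2]<.06)
print("brass",br.sum(), np.c_[u[br],v[br]].min(0) if br.any() else "",np.c_[u[br],v[br]].max(0) if br.any() else ""); save("t15c.png",cv2.resize(im[130:230,160:270],None,fx=5,fy=5,interpolation=cv2.INTER_CUBIC))
m=np.zeros(im.shape[:2],np.uint8); m[v[br],u[br]]=1; n,l,st,ce=cv2.connectedComponentsWithStats(m); print(st[1:].tolist())
E
```

```text
grey 1204
  x0.01 zmin 0.198 zmax 0.241 n24
  x0.03 zmin 0.232 zmax 0.243 n51
  x0.05 zmin 0.228 zmax 0.244 n28
  x0.07 zmin 0.223 zmax 0.243 n141
  x0.09 zmin 0.224 zmax 0.241 n164
  x0.11 zmin 0.223 zmax 0.240 n166
  x0.13 zmin 0.225 zmax 0.240 n42
  x0.17 zmin 0.179 zmax 0.190 n19
t 29.67 grasp st [[0.0527 0.0057 0.2861]] F [ 0.1 -0.2 -3.8]
B [ 58.2   5.7 280.1]
row [-0.1 -7.4  2.2] x 6
brass 135 [211 165] [229 187]
[[218, 165, 3, 6, 11], [211, 171, 2, 2, 3], [213, 174, 17, 14, 121]]
```

View pics/t15c.png

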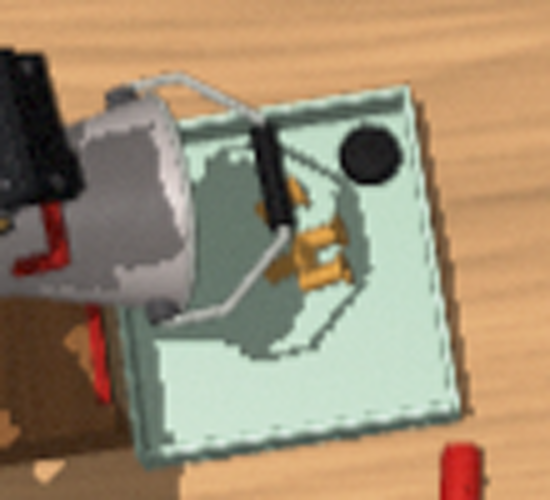

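Call:
move_arm:
  increments:
    - {"xyz": [0, -7.4, 2.2], "roll": 0, "grip": 0}
    - {"xyz": [0, -7.4, 2.2], "roll": 0, "grip": 0}
    - {"xyz": [0, -7.4, 2.2], "roll": 0, "grip": 0}
    - {"xyz": [0, -7.4, 2.2], "roll": 0, "grip": 0}

```text
time_s: 30.05
position: [0.5792, 0.181, 0.2446]
tcp_rot: [[0.977, 0.088, 0.195], [0.197, -0.723, -0.662], [0.083, 0.685, -0.723]]
force: [-0.9, -0.8, 3.5]
opening: 0.115
grasp_force: 30.0
```

Call:
move_arm:
  increments:
    - {"xyz": [0, -7.4, 2.2], "roll": 0, "grip": 0}
    - {"xyz": [0, -7.4, 2.2], "roll": 0, "grip": 0}

```text
time_s: 30.22
position: [0.582, 0.1875, 0.2389]
tcp_rot: [[0.976, 0.081, 0.203], [0.199, -0.716, -0.669], [0.091, 0.693, -0.715]]
force: [-3.4, 1.8, 28.2]
opening: 0.112
grasp_force: 30.0
```

Run:
```python
from h import *
tilt("t16.png"); b=B(); to(25-b[0],231-b[2],4)
```

```text
grey 1186
  x0.01 zmin 0.191 zmax 0.210 n58
  x0.03 zmin 0.190 zmax 0.209 n26
  x0.05 zmin 0.193 zmax 0.210 n122
  x0.07 zmin 0.195 zmax 0.212 n159
  x0.09 zmin 0.197 zmax 0.214 n160
  x0.11 zmin 0.198 zmax 0.215 n95
  x0.15 zmin 0.159 zmax 0.167 n5
  x0.17 zmin 0.160 zmax 0.171 n11
t 30.27 grasp st [[0.0316 0.0087 0.2518]] F [-0.8  0.5 15.8]
B [ 37.1   8.7 245.8]
row [ 0.  -4.7  0.6] x 4
```

Run:
```python
from h import *
to(-22,18,4); to(0,-19,6); to(0,-11,4)
```

```text
row [ 1.1 -0.9 -7. ] x 4
row [-0.3 -2.2  2.3] x 6
row [-0.3 -1.9  2. ] x 4
```

Call:
move_arm:
  increments:
    - {"xyz": [0.8, 1, -7], "roll": 0, "grip": 0}
    - {"xyz": [1.1, -0.9, -7], "roll": 0, "grip": 0}
    - {"xyz": [1.1, -1.5, -7], "roll": 0, "grip": 0}
    - {"xyz": [1.1, -1.5, -7], "roll": 0, "grip": 0}

```text
time_s: 30.6
position: [0.5768, 0.2111, 0.2499]
tcp_rot: [[0.977, 0.088, 0.194], [0.197, -0.725, -0.661], [0.082, 0.683, -0.725]]
force: [1.0, 0.0, -3.4]
opening: 0.112
grasp_force: 30.0
```

Call:
move_arm:
  increments:
    - {"xyz": [-0.3, -2.2, 2.3], "roll": 0, "grip": 0}
    - {"xyz": [-0.3, -2.2, 2.3], "roll": 0, "grip": 0}
    - {"xyz": [-0.3, -2.2, 2.3], "roll": 0, "grip": 0}

```text
time_s: 30.85
position: [0.5784, 0.2107, 0.2436]
tcp_rot: [[0.976, 0.085, 0.2], [0.198, -0.722, -0.662], [0.088, 0.686, -0.722]]
force: [-1.4, 1.9, 10.2]
opening: 0.119
grasp_force: 30.0
```

Call:
move_arm:
  increments:
    - {"xyz": [-0.3, -2.2, 2.3], "roll": 0, "grip": 0}
    - {"xyz": [-0.3, -2.2, 2.3], "roll": 0, "grip": 0}
    - {"xyz": [-0.3, -2.2, 2.3], "roll": 0, "grip": 0}

```text
time_s: 31.1
position: [0.58, 0.211, 0.2373]
tcp_rot: [[0.975, 0.082, 0.204], [0.2, -0.721, -0.663], [0.093, 0.688, -0.72]]
force: [-0.9, 4.8, 21.0]
opening: 0.115
grasp_force: 30.0
```

Run:
```python
from h import *
tilt("t17.png"); b=B(); to(0,-11,4)
```

```text
grey 1184
  x-0.01 zmin 0.189 zmax 0.206 n46
  x0.01 zmin 0.185 zmax 0.209 n40
  x0.03 zmin 0.191 zmax 0.213 n138
  x0.05 zmin 0.196 zmax 0.215 n159
  x0.07 zmin 0.200 zmax 0.219 n155
  x0.09 zmin 0.102 zmax 0.222 n116
  x0.15 zmin 0.172 zmax 0.183 n19
t 31.15 grasp st [[0.0091 0.0082 0.2504]] F [-1.3  4.  14.5]
B [ 14.6   8.2 244.4]
row [-0.3 -1.9  2. ] x 4
```

Call:
move_arm:
  increments:
    - {"xyz": [-0.3, -2, 1.8], "roll": 0, "grip": 0}
    - {"xyz": [-0.3, -2, 1.8], "roll": 0, "grip": 0}
    - {"xyz": [-0.3, -2, 1.8], "roll": 0, "grip": 0}

```text
time_s: 31.4
position: [0.582, 0.2128, 0.2338]
tcp_rot: [[0.974, 0.077, 0.212], [0.201, -0.721, -0.663], [0.102, 0.688, -0.718]]
force: [-3.1, 8.9, 26.4]
opening: 0.115
grasp_force: 30.0
```

Call:
move_arm:
  increments:
    - {"xyz": [-0.3, -2, 1.8], "roll": 0, "grip": 0}
    - {"xyz": [0, 0, 0], "roll": 0, "grip": 0}

```text
time_s: 31.57
position: [0.5826, 0.2135, 0.2323]
tcp_rot: [[0.974, 0.077, 0.214], [0.203, -0.721, -0.662], [0.104, 0.688, -0.718]]
force: [-2.6, 9.3, 32.0]
opening: 0.112
grasp_force: 30.0
```

Run:
```python
from h import *
tilt("t18.png"); b=B(); to(-3,-6,3)
```

```text
grey 1255
  x-0.01 zmin 0.180 zmax 0.201 n37
  x0.01 zmin 0.175 zmax 0.202 n63
  x0.03 zmin 0.184 zmax 0.209 n139
  x0.05 zmin 0.194 zmax 0.214 n157
  x0.07 zmin 0.199 zmax 0.218 n155
  x0.09 zmin 0.098 zmax 0.223 n147
  x0.15 zmin 0.179 zmax 0.190 n25
t 31.62 grasp st [[0.0068 0.011  0.2459]] F [-2.2  9.3 30.4]
B [ 12.3  11.  239.9]
row [-0.1 -2.1  0.8] x 3
```

Call:
move_arm:
  increments:
    - {"xyz": [0.7, -3.3, -4.4], "roll": 0, "grip": 0}
    - {"xyz": [0.7, -3.3, -4.4], "roll": 0, "grip": 0}
    - {"xyz": [0.7, -3.6, -4.1], "roll": 0, "grip": 0}

```text
time_s: 31.87
position: [0.577, 0.2288, 0.2264]
tcp_rot: [[0.976, 0.084, 0.201], [0.198, -0.725, -0.66], [0.091, 0.684, -0.724]]
force: [1.8, -0.1, 1.0]
opening: 0.113
grasp_force: 30.0
```

Call:
move_arm:
  increments:
    - {"xyz": [0.7, -3.6, -4.1], "roll": 0, "grip": 0}
    - {"xyz": [0.7, -3.6, -4.1], "roll": 0, "grip": 0}

```text
time_s: 32.03
position: [0.574, 0.2387, 0.2235]
tcp_rot: [[0.977, 0.088, 0.194], [0.197, -0.724, -0.661], [0.082, 0.684, -0.725]]
force: [0.9, -1.4, -2.2]
opening: 0.116
grasp_force: 30.0
```

Run:
```python
from h import *
tilt("t19.png"); b=B(); to(-5,0,1); to(0,-5,1)
```

```text
grey 1371
  x-0.01 zmin 0.174 zmax 0.197 n74
  x0.01 zmin 0.184 zmax 0.205 n145
  x0.03 zmin 0.195 zmax 0.214 n146
  x0.05 zmin 0.134 zmax 0.222 n156
  x0.07 zmin 0.106 zmax 0.227 n187
  x0.09 zmin 0.103 zmax 0.118 n55
  x0.13 zmin 0.193 zmax 0.204 n16
t 32.08 grasp st [[-0.0199  0.0049  0.2371]] F [0.1 1.8 1.4]
B [-14.4   4.9 231.1]
row [ 0.6 -3.6 -3.4] x 1
row [-0.4 -3.4  3.6] x 1
```

Call:
move_arm:
  increments:
    - {"xyz": [0.5, -3.8, -2.2], "roll": 0, "grip": 0}
    - {"xyz": [0.5, -3.8, -2.2], "roll": 0, "grip": 0}
    - {"xyz": [0.5, -3.8, -2.2], "roll": 0, "grip": 0}

```text
time_s: 32.33
position: [0.5728, 0.2514, 0.2202]
tcp_rot: [[0.977, 0.088, 0.193], [0.196, -0.724, -0.661], [0.081, 0.684, -0.725]]
force: [0.3, -1.5, -1.7]
opening: 0.114
grasp_force: 30.0
```

Call:
move_arm:
  increments:
    - {"xyz": [0.5, -3.8, -2.2], "roll": 0, "grip": 0}
    - {"xyz": [0.5, -3.8, -2.2], "roll": 0, "grip": 0}
    - {"xyz": [0.5, -3.8, -2.2], "roll": 0, "grip": 0}

```text
time_s: 32.58
position: [0.5723, 0.2649, 0.2181]
tcp_rot: [[0.977, 0.088, 0.194], [0.197, -0.724, -0.661], [0.083, 0.684, -0.725]]
force: [-0.6, -1.5, -2.7]
opening: 0.116
grasp_force: 30.0
```

Run:
```python
from h import *
tilt("t20.png"); b=B()
```

```text
grey 1484
  x-0.05 zmin 0.143 zmax 0.184 n17
  x-0.03 zmin 0.168 zmax 0.194 n108
  x-0.01 zmin 0.181 zmax 0.204 n140
  x0.01 zmin 0.194 zmax 0.214 n149
  x0.03 zmin 0.107 zmax 0.224 n183
  x0.05 zmin 0.105 zmax 0.228 n162
  x0.07 zmin 0.105 zmax 0.120 n77
  x0.11 zmin 0.200 zmax 0.209 n19
t 32.63 grasp st [[-0.0461  0.0054  0.2316]] F [ 0.3  0.4 -1.8]
B [-40.6   5.4 225.6]
```

Call:
move_arm:
  increments:
    - {"xyz": [0.4, -4.1, -2.0], "roll": 0, "grip": 0}
    - {"xyz": [0.4, -4.1, -2.0], "roll": 0, "grip": 0}
    - {"xyz": [0.4, -3.9, -2.2], "roll": 0, "grip": 0}
    - {"xyz": [0.4, -3.9, -2.2], "roll": 0, "grip": 0}

```text
time_s: 32.97
position: [0.5716, 0.2818, 0.2152]
tcp_rot: [[0.977, 0.086, 0.196], [0.197, -0.723, -0.662], [0.085, 0.686, -0.723]]
force: [-0.6, -1.9, 5.2]
opening: 0.115
grasp_force: 30.0
```

Run:
```python
from h import *
tilt("t21.png"); b=B()
```

```text
grey 1538
  x-0.07 zmin 0.168 zmax 0.179 n8
  x-0.05 zmin 0.168 zmax 0.190 n89
  x-0.03 zmin 0.177 zmax 0.202 n135
  x-0.01 zmin 0.191 zmax 0.214 n137
  x0.01 zmin 0.111 zmax 0.224 n172
  x0.03 zmin 0.109 zmax 0.231 n184
  x0.05 zmin 0.108 zmax 0.126 n128
  x0.07 zmin 0.054 zmax 0.123 n26
  x0.09 zmin 0.210 zmax 0.215 n7
  x0.11 zmin 0.209 zmax 0.216 n9
t 33.02 grasp st [[-0.0631  0.006   0.2288]] F [ 0.1 -1.1  4.6]
B [-57.6   6.  222.8]
```

Call:
move_arm:
  increments:
    - {"xyz": [-0.5, 4.3, 2.7], "roll": 0, "grip": 0}
    - {"xyz": [-0.5, 4.3, 2.7], "roll": 0, "grip": 0}
    - {"xyz": [-0.6, 3.6, 3.4], "roll": 0, "grip": 0}
    - {"xyz": [-0.6, 3.6, 3.4], "roll": 0, "grip": 0}
    - {"xyz": [-0.6, 3.6, 3.4], "roll": 0, "grip": 0}

```text
time_s: 33.43
position: [0.5747, 0.2595, 0.2173]
tcp_rot: [[0.976, 0.086, 0.201], [0.199, -0.728, -0.656], [0.09, 0.68, -0.728]]
force: [-1.3, 9.3, 9.4]
opening: 0.115
grasp_force: 30.0
```

Run:
```python
from h import *
tilt("t22.png"); b=B()
```

```text
grey 1482
  x-0.03 zmin 0.168 zmax 0.189 n80
  x-0.01 zmin 0.177 zmax 0.199 n143
  x0.01 zmin 0.189 zmax 0.211 n147
  x0.03 zmin 0.111 zmax 0.221 n157
  x0.05 zmin 0.106 zmax 0.228 n192
  x0.07 zmin 0.106 zmax 0.121 n120
  x0.11 zmin 0.199 zmax 0.208 n8
  x0.13 zmin 0.201 zmax 0.211 n9
t 33.48 grasp st [[-0.0385  0.0069  0.2313]] F [-2.   4.7  6.8]
B [-33.    6.9 225.3]
```

Call:
move_arm:
  increments:
    - {"xyz": [-0.2, -1.7, 1.8], "roll": 0, "grip": 0}
    - {"xyz": [-0.2, -1.7, 1.8], "roll": 0, "grip": 0}
    - {"xyz": [0.2, -3.2, -0.8], "roll": 0, "grip": 0}

```text
time_s: 33.73
position: [0.5758, 0.2618, 0.2153]
tcp_rot: [[0.975, 0.082, 0.205], [0.199, -0.725, -0.659], [0.095, 0.684, -0.723]]
force: [-1.0, 2.8, 20.8]
opening: 0.111
grasp_force: 30.0
```

Call:
move_arm:
  increments:
    - {"xyz": [0.3, -3.5, -1.4], "roll": 0, "grip": 0}
    - {"xyz": [0.3, -3.5, -1.4], "roll": 0, "grip": 0}

```text
time_s: 33.9
position: [0.5757, 0.266, 0.2147]
tcp_rot: [[0.976, 0.08, 0.205], [0.198, -0.72, -0.665], [0.095, 0.689, -0.718]]
force: [-1.4, 0.2, 25.7]
opening: 0.119
grasp_force: 30.0
```

Run:
```python
from h import *
tilt("t23.png"); b=B()
```

```text
grey 1534
  x-0.05 zmin 0.170 zmax 0.179 n17
  x-0.03 zmin 0.165 zmax 0.192 n109
  x-0.01 zmin 0.176 zmax 0.202 n140
  x0.01 zmin 0.190 zmax 0.214 n148
  x0.03 zmin 0.109 zmax 0.227 n184
  x0.05 zmin 0.108 zmax 0.231 n155
  x0.07 zmin 0.108 zmax 0.126 n123
  x0.11 zmin 0.205 zmax 0.215 n20
t 33.95 grasp st [[-0.0467  0.0086  0.2283]] F [-0.9  0.2 23.9]
B [-41.2   8.6 222.3]
```

Call:
move_arm:
  increments:
    - {"xyz": [0.4, -3.8, -2.3], "roll": 0, "grip": 0}
    - {"xyz": [0.4, -3.8, -2.3], "roll": 0, "grip": 0}
    - {"xyz": [0.4, -3.8, -2.3], "roll": 0, "grip": 0}

```text
time_s: 34.2
position: [0.5746, 0.2796, 0.2117]
tcp_rot: [[0.976, 0.079, 0.205], [0.198, -0.722, -0.663], [0.095, 0.687, -0.72]]
force: [-0.2, 2.2, 21.5]
opening: 0.114
grasp_force: 30.0
```

Run:
```python
from h import *
tilt("t24.png"); b=B()
```

```text
grey 1575
  x-0.05 zmin 0.164 zmax 0.184 n68
  x-0.03 zmin 0.167 zmax 0.199 n136
  x-0.01 zmin 0.184 zmax 0.213 n134
  x0.01 zmin 0.115 zmax 0.228 n163
  x0.03 zmin 0.114 zmax 0.236 n185
  x0.05 zmin 0.116 zmax 0.134 n125
  x0.07 zmin 0.119 zmax 0.134 n104
  x0.09 zmin 0.221 zmax 0.227 n8
t 34.25 grasp st [[-0.0608  0.0085  0.225 ]] F [-1.1  2.8 22.2]
B [-55.3   8.5 219. ]
```

Call:
move_arm:
  increments:
    - {"xyz": [0.4, -4.6, -2.3], "roll": 0, "grip": 0}
    - {"xyz": [0.4, -4.6, -2.3], "roll": 0, "grip": 0}
    - {"xyz": [0.4, -4.6, -2.3], "roll": 0, "grip": 0}

```text
time_s: 34.5
position: [0.5728, 0.2956, 0.2059]
tcp_rot: [[0.976, 0.081, 0.204], [0.198, -0.724, -0.66], [0.095, 0.685, -0.723]]
force: [-1.0, 3.1, 17.7]
opening: 0.115
grasp_force: 30.0
```

Call:
move_arm:
  increments:
    - {"xyz": [0.4, -4.6, -2.3], "roll": 0, "grip": 0}
    - {"xyz": [0.4, -4.6, -2.2], "roll": 0, "grip": 0}
    - {"xyz": [0.4, -4.6, -2.2], "roll": 0, "grip": 0}

```text
time_s: 34.75
position: [0.5701, 0.3105, 0.1983]
tcp_rot: [[0.976, 0.084, 0.201], [0.198, -0.726, -0.659], [0.09, 0.683, -0.725]]
force: [-1.1, 1.2, 8.2]
opening: 0.116
grasp_force: 30.0
```

Run:
```python
from h import *
tilt("t25.png"); b=B()
```

```text
grey 1447
  x-0.07 zmin 0.157 zmax 0.179 n67
  x-0.05 zmin 0.166 zmax 0.203 n93
  x-0.03 zmin 0.108 zmax 0.231 n145
  x-0.01 zmin 0.112 zmax 0.246 n174
  x0.01 zmin 0.120 zmax 0.137 n116
  x0.03 zmin 0.131 zmax 0.146 n102
  x0.05 zmin 0.142 zmax 0.250 n76
  x0.07 zmin 0.149 zmax 0.254 n53
t 34.8 grasp st [[-0.0918  0.0064  0.2113]] F [ 0.2  4.9 11.4]
B [-86.3   6.4 205.3]
```

Call:
move_arm:
  increments:
    - {"xyz": [-0.3, -2.5, 2.7], "roll": 0, "grip": 0}
    - {"xyz": [-0.3, -2.5, 2.7], "roll": 0, "grip": 0}
    - {"xyz": [-0.3, -2.5, 2.7], "roll": 0, "grip": 0}

```text
time_s: 35.05
position: [0.5742, 0.3151, 0.1937]
tcp_rot: [[0.973, 0.078, 0.215], [0.203, -0.729, -0.653], [0.106, 0.68, -0.726]]
force: [-3.6, 19.5, 35.7]
opening: 0.118
grasp_force: 30.0
```

Call:
move_arm:
  increments:
    - {"xyz": [-0.3, -2.5, 2.7], "roll": 0, "grip": 0}
    - {"xyz": [-0.3, -2.5, 2.7], "roll": 0, "grip": 0}

```text
time_s: 35.22
position: [0.5764, 0.3178, 0.1885]
tcp_rot: [[0.972, 0.076, 0.222], [0.206, -0.733, -0.649], [0.113, 0.676, -0.728]]
force: [-1.5, 20.3, 31.3]
opening: 0.113
grasp_force: 29.8
```

Run:
```python
from h import *
tilt("t26.png"); b=B()
```

```text
grey 1348
  x-0.09 zmin 0.155 zmax 0.161 n5
  x-0.07 zmin 0.149 zmax 0.180 n60
  x-0.05 zmin 0.141 zmax 0.216 n87
  x-0.03 zmin 0.106 zmax 0.246 n183
  x-0.01 zmin 0.110 zmax 0.244 n109
  x0.01 zmin 0.124 zmax 0.140 n94
  x0.03 zmin 0.137 zmax 0.160 n69
  x0.05 zmin 0.146 zmax 0.261 n136
t 35.27 grasp st [[-0.0974  0.0126  0.201 ]] F [-0.7 19.5 30.7]
B [-91.9  12.6 195. ]
```

Call:
move_arm:
  increments:
    - {"xyz": [0.6, -4.5, -4], "roll": 0, "grip": 0}
    - {"xyz": [0.5, -5.7, -2.6], "roll": 0, "grip": 0}
    - {"xyz": [0.5, -5.7, -2.6], "roll": 0, "grip": 0}

```text
time_s: 35.52
position: [0.5697, 0.3311, 0.1765]
tcp_rot: [[0.975, 0.083, 0.205], [0.2, -0.73, -0.654], [0.095, 0.679, -0.728]]
force: [-0.2, 4.5, 5.5]
opening: 0.108
grasp_force: 30.1
```

Call:
move_arm:
  increments:
    - {"xyz": [0.5, -6, -2.2], "roll": 0, "grip": 0}
    - {"xyz": [0.5, -6.5, -1.8], "roll": 0, "grip": 0}

```text
time_s: 35.68
position: [0.5666, 0.34, 0.1673]
tcp_rot: [[0.977, 0.087, 0.197], [0.197, -0.726, -0.659], [0.086, 0.682, -0.726]]
force: [0.2, -0.6, -0.7]
opening: 0.105
grasp_force: 29.9
```

Run:
```python
from h import *
tilt("t27.png"); b=B()
```

```text
grey 1264
  x-0.09 zmin 0.132 zmax 0.169 n7
  x-0.07 zmin 0.123 zmax 0.245 n122
  x-0.05 zmin 0.111 zmax 0.244 n151
  x-0.03 zmin 0.105 zmax 0.117 n56
  x-0.01 zmin 0.117 zmax 0.151 n101
  x0.01 zmin 0.137 zmax 0.274 n121
  x0.03 zmin 0.159 zmax 0.186 n118
  x0.05 zmin 0.177 zmax 0.188 n32
t 35.73 grasp st [[-0.1214  0.005   0.1793]] F [0.1 5.2 3.5]
B [-115.9    5.   173.3]
```

Call:
move_arm:
  increments:
    - {"xyz": [-0.7, 4.4, 4], "roll": 0, "grip": 0}
    - {"xyz": [-0.7, 4.4, 4], "roll": 0, "grip": 0}
    - {"xyz": [-0.7, 4.4, 4], "roll": 0, "grip": 0}
    - {"xyz": [-0.7, 4.4, 4], "roll": 0, "grip": 0}

```text
time_s: 36.07
position: [0.5681, 0.3153, 0.1667]
tcp_rot: [[0.977, 0.087, 0.196], [0.197, -0.725, -0.659], [0.084, 0.683, -0.726]]
force: [0.6, 4.1, 3.8]
opening: 0.098
grasp_force: 29.9
```

Run:
```python
from h import *
tilt("t28.png"); b=B()
```

```text
grey 1274
  x-0.07 zmin 0.137 zmax 0.144 n6
  x-0.05 zmin 0.126 zmax 0.213 n72
  x-0.03 zmin 0.116 zmax 0.244 n163
  x-0.01 zmin 0.106 zmax 0.119 n97
  x0.01 zmin 0.116 zmax 0.143 n72
  x0.03 zmin 0.134 zmax 0.276 n129
  x0.05 zmin 0.153 zmax 0.184 n117
  x0.07 zmin 0.172 zmax 0.186 n63
t 36.12 grasp st [[-0.0939  0.0046  0.1806]] F [ 0.6 -0.3  1.3]
B [-88.4   4.6 174.6]
```

Call:
move_arm:
  increments:
    - {"xyz": [-0.3, -2.4, 3.2], "roll": 0, "grip": 0}
    - {"xyz": [-0.3, -2.4, 3.2], "roll": 0, "grip": 0}
    - {"xyz": [-0.3, -2.4, 3.2], "roll": 0, "grip": 0}
    - {"xyz": [-0.3, -2.4, 3.2], "roll": 0, "grip": 0}

```text
time_s: 36.45
position: [0.5679, 0.3136, 0.15]
tcp_rot: [[0.977, 0.088, 0.194], [0.197, -0.724, -0.661], [0.083, 0.684, -0.725]]
force: [-0.4, 3.4, 3.3]
opening: 0.114
grasp_force: 29.6
```

Run:
```python
from h import *
tilt("t29.png"); b=B(); print(bot.read_state()["opening"]); look("s29.png")
```

```text
grey 1224
  x-0.05 zmin 0.123 zmax 0.237 n101
  x-0.03 zmin 0.115 zmax 0.234 n122
  x-0.01 zmin 0.109 zmax 0.120 n84
  x0.01 zmin 0.102 zmax 0.278 n118
  x0.03 zmin 0.123 zmax 0.161 n105
  x0.05 zmin 0.154 zmax 0.189 n109
  x0.07 zmin 0.181 zmax 0.199 n58
t 36.5 grasp st [[-0.0938  0.0044  0.1628]] F [-0.9  2.7  2.3]
B [-88.3   4.4 156.8]
0.10767475186381503
red 29 [[-0.101, -0.093, 0.09], [-0.094, -0.077, 0.092], [-0.056, -0.048, 0.096], [-0.055, -0.039, 0.165], [0.031, -0.035, 0.173]]
grey 302 [[-0.137, -0.059, 0.118], [-0.032, -0.029, 0.172], [0.012, 0.064, 0.278]]
  z0.130 xmin -0.057 y -0.032..-0.008
  z0.150 xmin -0.054 y -0.036..-0.003
  z0.170 xmin -0.047 y -0.040..-0.013
  z0.190 xmin -0.044 y -0.043..-0.016
  z0.210 xmin -0.143 y -0.060..-0.033
t 36.55 grasp st [[-0.0936  0.0043  0.1632]] F [-1.3  1.8  1.1]
```

Call:
move_arm:
  increments:
    - {"xyz": [-0.3, -2.7, 2.9], "roll": 0, "grip": 0}
    - {"xyz": [-0.3, -2.7, 2.9], "roll": 0, "grip": 0}
    - {"xyz": [-0.3, -2.7, 2.9], "roll": 0, "grip": 0}
    - {"xyz": [-0.3, -2.7, 2.9], "roll": 0, "grip": 0}
    - {"xyz": [-0.3, -2.7, 2.9], "roll": 0, "grip": 0}

```text
time_s: 36.97
position: [0.5683, 0.3134, 0.1302]
tcp_rot: [[0.977, 0.088, 0.194], [0.197, -0.724, -0.661], [0.083, 0.684, -0.725]]
force: [-0.4, 3.0, 1.6]
opening: 0.106
grasp_force: 29.5
```

Run:
```python
from h import *
tilt("t30.png"); look("s30.png",.085,.2)
```

```text
grey 1206
  x-0.05 zmin 0.113 zmax 0.227 n89
  x-0.03 zmin 0.111 zmax 0.120 n83
  x-0.01 zmin 0.107 zmax 0.122 n131
  x0.01 zmin 0.103 zmax 0.124 n115
  x0.03 zmin 0.128 zmax 0.165 n74
  x0.05 zmin 0.163 zmax 0.205 n103
  x0.07 zmin 0.055 zmax 0.205 n18
t 37.02 grasp st [[-0.0937  0.0047  0.1431]] F [-0.5  3.6  0.2]
red 38 [[-0.1, -0.092, 0.088], [-0.078, -0.069, 0.091], [-0.056, -0.049, 0.095], [-0.055, -0.039, 0.146], [-0.019, -0.034, 0.155]]
grey 238 [[-0.138, -0.041, 0.109], [-0.033, -0.026, 0.158], [0.061, 0.048, 0.199]]
  z0.125 xmin -0.054 y -0.031..-0.002
  z0.145 xmin -0.063 y -0.036..-0.013
  z0.165 xmin -0.049 y -0.039..-0.016
  z0.185 xmin -0.142 y -0.042..-0.025
t 37.07 grasp st [[-0.0936  0.0048  0.1434]] F [-0.8  2.   0.3]
```

Call:
move_arm:
  increments:
    - {"xyz": [-0.3, -2.7, 2.9], "roll": 0, "grip": 0}
    - {"xyz": [-0.3, -2.7, 2.9], "roll": 0, "grip": 0}
    - {"xyz": [-0.3, -2.7, 2.9], "roll": 0, "grip": 0}
    - {"xyz": [-0.3, -2.7, 2.9], "roll": 0, "grip": 0}

```text
time_s: 37.4
position: [0.5686, 0.3133, 0.1146]
tcp_rot: [[0.977, 0.088, 0.195], [0.197, -0.724, -0.661], [0.083, 0.684, -0.725]]
force: [-0.8, 3.6, 1.2]
opening: 0.107
grasp_force: 29.6
```

Call:
move_arm:
  increments:
    - {"xyz": [-0.2, -1.4, 1.5], "roll": 0, "grip": 0}
    - {"xyz": [-0.2, -1.4, 1.5], "roll": 0, "grip": 0}

```text
time_s: 37.57
position: [0.5684, 0.3132, 0.1104]
tcp_rot: [[0.977, 0.088, 0.194], [0.197, -0.724, -0.661], [0.083, 0.684, -0.725]]
force: [-1.2, 2.7, 0.5]
opening: 0.107
grasp_force: 29.6
```

Run:
```python
from h import *
tilt("t31.png"); look("s31.png",.085,.2)
```

```text
grey 1198
  x-0.07 zmin 0.206 zmax 0.213 n5
  x-0.05 zmin 0.104 zmax 0.155 n56
  x-0.03 zmin 0.103 zmax 0.119 n130
  x-0.01 zmin 0.102 zmax 0.113 n120
  x0.01 zmin 0.101 zmax 0.112 n102
  x0.03 zmin 0.105 zmax 0.176 n63
  x0.05 zmin 0.179 zmax 0.211 n59
  x0.07 zmin 0.051 zmax 0.054 n5
t 37.62 grasp st [[-0.0936  0.0051  0.1239]] F [ 0.2  1.9 -0.5]
red 37 [[-0.103, -0.093, 0.086], [-0.085, -0.08, 0.089], [-0.056, -0.048, 0.096], [-0.054, -0.038, 0.128], [0.016, -0.03, 0.136]]
grey 274 [[-0.137, -0.038, 0.105], [-0.013, -0.011, 0.165], [0.05, 0.062, 0.2]]
  z0.105 xmin -0.051 y -0.031..-0.001
  z0.125 xmin -0.053 y -0.031..-0.012
  z0.145 xmin -0.049 y -0.037..-0.015
  z0.165 xmin -0.144 y -0.039..-0.029
  z0.185 xmin 0.031 y 0.001..0.052
t 37.67 grasp st [[-0.0936  0.0052  0.1242]] F [-0.   2.7  0.8]
```

Call:
move_arm:
  increments:
    - {"xyz": [-0.1, -1, 1.1], "roll": 0, "grip": 0}
    - {"xyz": [-0.1, -1, 1.1], "roll": 0, "grip": 0}

```text
time_s: 37.83
position: [0.5688, 0.3134, 0.1081]
tcp_rot: [[0.977, 0.087, 0.195], [0.197, -0.725, -0.66], [0.084, 0.684, -0.725]]
force: [-1.8, 2.9, -0.1]
opening: 0.103
grasp_force: 29.6
```

Call:
move_arm:
  increments:
    - {"xyz": [-0.1, -1, 1.1], "roll": 0, "grip": 0}
    - {"xyz": [0, 0, 0], "roll": 0, "grip": 0}

```text
time_s: 38.0
position: [0.5686, 0.3132, 0.1064]
tcp_rot: [[0.977, 0.087, 0.195], [0.197, -0.724, -0.661], [0.083, 0.684, -0.725]]
force: [-1.2, 2.9, 0.9]
opening: 0.104
grasp_force: 29.6
```

Call:
move_arm:
  increments:
    - {"xyz": [-0.1, -1, 1.1], "roll": 0, "grip": 0}
    - {"xyz": [0, 0, 0], "roll": 0, "grip": 0}

```text
time_s: 38.17
position: [0.5688, 0.3133, 0.1056]
tcp_rot: [[0.977, 0.087, 0.195], [0.197, -0.724, -0.661], [0.084, 0.684, -0.724]]
force: [-2.8, 2.1, 2.7]
opening: 0.104
grasp_force: 29.6
```

Run:
```python
from h import *
tilt("t32.png")
```

```text
grey 1195
  x-0.05 zmin 0.103 zmax 0.161 n58
  x-0.03 zmin 0.101 zmax 0.118 n134
  x-0.01 zmin 0.101 zmax 0.110 n122
  x0.01 zmin 0.101 zmax 0.115 n104
  x0.03 zmin 0.106 zmax 0.194 n58
  x0.05 zmin 0.053 zmax 0.212 n49
t 38.22 grasp st [[-0.0937  0.0055  0.1193]] F [-2.7  2.8  2.7]
```

Call:
move_arm:
  increments:
    - {"xyz": [0, 0, 0], "roll": 0, "grip": 32}
    - {"xyz": [0, 0, 0], "roll": 0, "grip": 32}
    - {"xyz": [0, 0, 0], "roll": 0, "grip": 32}
    - {"xyz": [0, 0, 0], "roll": 0, "grip": 32}

```text
time_s: 38.55
position: [0.569, 0.3128, 0.1047]
tcp_rot: [[0.977, 0.088, 0.195], [0.197, -0.724, -0.661], [0.083, 0.684, -0.725]]
force: [-1.0, 1.0, -0.1]
opening: 0.285
grasp_force: 0.0
```

Call:
move_arm:
  increments:
    - {"xyz": [0, 0, -8], "roll": 0, "grip": 32}
    - {"xyz": [0, 0, -15], "roll": 0, "grip": 32}
    - {"xyz": [0, 0, -25], "roll": 0, "grip": 32}
    - {"xyz": [0, 0, -30], "roll": 0, "grip": 32}
    - {"xyz": [0, 0, -30], "roll": 0, "grip": 32}

```text
time_s: 38.97
position: [0.5473, 0.3851, 0.1841]
tcp_rot: [[0.977, 0.088, 0.194], [0.196, -0.724, -0.661], [0.083, 0.684, -0.725]]
force: [-0.2, -0.5, -0.2]
opening: 0.319
grasp_force: 0.0
```

Call:
move_arm:
  increments:
    - {"xyz": [0, 0, -30], "roll": 0, "grip": 32}
    - {"xyz": [0, -20, -25], "roll": 0, "grip": 32}
    - {"xyz": [0, 0, -30], "roll": 0, "grip": 32}
    - {"xyz": [0, 0, 0], "roll": 0, "grip": 32}

```text
time_s: 39.3
position: [0.529, 0.4609, 0.2356]
tcp_rot: [[0.975, 0.087, 0.203], [0.201, -0.729, -0.654], [0.091, 0.679, -0.728]]
force: [0.6, 0.4, 0.9]
opening: 0.323
grasp_force: 0.0
```

Run:
```python
from h import *
tilt("t33.png"); look("s33.png"); two("fin.png")
im,c,col,u,v=pailpts("top")
red=(col[:,0]>90)&(col[:,1]<70)&(col[:,2]<70)&(c[:,0]>-.15)&(c[:,0]<-.03)&(abs(c[:,1])<.1)&(c[:,2]>.11)&(c[:,2]<.145); T=c[red]; print("red",T.min(0),T.max(0))
r=c[(c[:,2]>.2)&(c[:,2]<.21)&(abs(c[:,0])<.1)&(abs(c[:,1])<.1)]; print("rim",r.min(0).round(3),r.max(0).round(3))
print([(round(r["conf"],2),station(toworld("top",r["at"]).ravel()).round(3).tolist()) for r in bot.spot_in("stud0","top")])
```

```text
grey 1210
  x-0.07 zmin 0.202 zmax 0.213 n37
  x-0.05 zmin 0.102 zmax 0.161 n58
  x-0.03 zmin 0.100 zmax 0.122 n133
  x-0.01 zmin 0.101 zmax 0.111 n125
  x0.01 zmin 0.101 zmax 0.113 n100
  x0.03 zmin 0.108 zmax 0.193 n59
  x0.05 zmin 0.188 zmax 0.212 n47
t 39.35 grasp st [[-0.2416 -0.0223  0.2477]] F [ 0.1  0.1 -0.5]
red 108 [[-0.104, -0.091, 0.092], [-0.102, -0.034, 0.122], [-0.097, -0.02, 0.127], [-0.067, 0.009, 0.129], [-0.032, 0.051, 0.132]]
grey 561 [[-0.07, -0.06, 0.102], [-0.05, -0.016, 0.155], [0.033, 0.041, 0.209]]
  z0.110 xmin -0.053 y -0.030..0.038
  z0.130 xmin -0.058 y -0.034..0.037
  z0.150 xmin -0.062 y -0.038..0.031
  z0.170 xmin -0.067 y -0.042..0.020
  z0.190 xmin -0.070 y -0.047..0.004
  z0.210 xmin -0.065 y -0.061..0.054
t 39.4 grasp st [[-0.2396 -0.0225  0.246 ]] F [-0.8 -1.1 -0.8]
t 39.5 grasp st [[-0.2374 -0.0226  0.2442]] F [-0.1 -0.8 -0.6] 0.0
red [-0.10248822 -0.04123518  0.11484977] [-0.05303763  0.05699056  0.13715602]
rim [-0.076 -0.063  0.2  ] [0.051 0.08  0.21 ]
[(0.41, [[0.167, 0.049, 0.019]])]
```

View pics/fin.png

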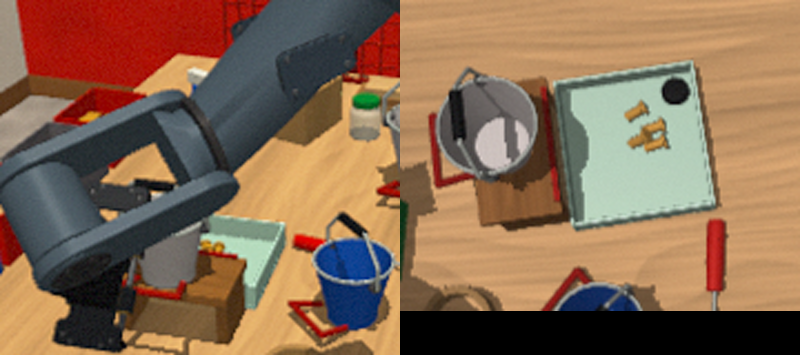

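Final picture: the pail stands empty and upright on the step at about (488,125), with its loop to the back. All four studs lie in the tray around (645,130), and the arm is clear.

```bash
python3 -c "
from rig import bot
print(bot.hand_in())"
```

```text
the job is handed in; nothing more can be done
None
```

I handed the job in, and no verdict came back: the last picture shows the pail standing empty and upright on the step (axis about 12 mm behind centre, loop to the back, let go), with all four studs in the mint tray and nothing touched; when tipped it read about 1.85 rad, and the highest tool force was about 40 N (limits 60 N on the pail, 120 N at the wrist), while standing it back up.

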